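# Unstack the printed controller kit into its trays

## Robot

A 6-joint arm with a two-finger parallel gripper is mounted at the origin on the work surface. World frame = base frame: x ahead of the robot, y to its left, z up, the work surface at z = 0. Lengths are in m, angles in rad, forces in N, time in s.
With the tool pointing down it reaches from about 0.35 to 0.975 m from the base axis. Payload 4.9 kg.
Tool frame: the origin (TCP) lies at the very end of the fingers, on their centre line; the grasp point (between the pads) lies ctrl.grip_point_offset behind it (ctrl.grip_point_offset is the distance from the TCP to the grasp point, in m); z points along the fingers, y is the line along which they close (so a half turn about z gives the same grasp; the last joint's range is limited). The gripper opens to 85 mm and grips with 20 to 120 N. Pads are 22 mm wide; open, the fingers measure 114 mm over their backs; the gripper's body (76 mm by 85 mm) begins 54 mm behind the grasp point. The pads swing forward as they close: fully open they stand 13 mm farther back than shut.
Start: joints at [1.077, 0.053, 1.613, -0, 1.476, -0.119], TCP at [0.229, 0.582, 0.231] pointing down, gripper open.
Joint ranges: [-3.01, 3.01], [-1.01, 2.22], [0.06, 2.58], [-1.02, 4.17], [0.09, 2.62], [-3.14, 3.14]. Speed limits (rad/s): [2.57, 2.57, 3.14, 3.14, 3.14, 3.14].

## Interface

Orientations are given as a rotation vector (axis times angle).
In Python, from station import ctrl gives the robot as it stands. The module is installed in compiled form; this text tells all that it offers.
- The arm moves only by the tool drive_tool, never from a script. Its argument "steps" is a list of rows, each an object with "translation": the shift along the tool's x, y, z normalised to -1 to 1, where 1 is 4 cm, a list of three; "angular": the turn, a rotation vector about the tool's x, y, z normalised to -1 to 1, where 1 is 8 degrees, a list of three; "gripper": the opening, from 0 (shut) to 1 (fully open). In form: [{"translation": [dx, dy, dz], "angular": [wx, wy, wz], "gripper": gripper}, ...]. A call has 1 to 8 rows; each row shifts and turns the commanded pose from where the row before left it, along the tool's axes as they then stand; what a row does not reach is not made up. A row lasts 1/8 s, in which the tool goes at most 62.5 mm and 10.7 degrees, less where a joint would pass 70% of its speed; a pose out of reach is approached as far as the arm can. A call with a number of a shift or a turn outside -1 to 1 is refused whole. A call with a gripper value outside its range is refused whole. The fingers move at their own pace and stop on an object; "force" is the grip in N (left out, the last holds). Time passes only in rows, so rows that do not move let the fingers close. It gives the time, the measured TCP pose, the force, the opening and the grip force at its end, in the units of the state.
- ctrl.get_obs(): the state, without advancing time (a new reading comes with each control period).
- ctrl.get_image(name): name is "side" or "top" or "wrist"; returns a dict with "color" (420x560x3 uint8, red, green, blue), "depth" (420x560 float32, m along the optical axis (not along the pixel's ray), 0 where there is no reading), "fx", "fy", "cx", "cy" (pixels), "R" (3x3) and "t" (3): a world point X has camera coordinates R X + t. Camera axes: x right, y down, z forward; pixel columns grow to the right and rows downward; lengths in m; the calibration is good to about 2 mm. A picture is of the moment at which its call begins.
- ctrl.finish_job(): hands the job in; it is judged then, once.
The state is a dict: "t": time; "q": joint angles; "dq": joint speeds; "effort": joint torques, N m; "tool_pos": TCP position; "tool_rot": TCP orientation; "contact_force": force on the tool from outside, world axes, zero at the start; "wrist_torque": the same for the moment, N m; "opening": finger opening in m; "grip_force": force on a finger pad.
Only numpy, scipy, OpenCV 4.12 (cv2) and the standard library are available. Lean on these libraries where they do the work, as an engineer would, in place of code of your own. Each camera call takes 0.05 s, during which the arm holds its last target. There are 200 camera calls.

## Task

The freshly printed controller parts are piled up on the bronze build plate. Take the pile apart from the top and set each part, right way up and flat, into the pocket of the kit tray of its own colour (white, black, orange, blue), setting every part down gently rather than dropping it. Leave the small white skeleton-hand ornament standing where it is.

Things in the scene. Friction and masses are not known exactly. Their poses are not given: they have to be found in the camera images.
- case: White printed case with dark vent slots, a block 130 (its x) x 62 (its y) x 30 mm high, 80 to 170 g; lowest of the pile, its underside 4 mm above the bench on the build plate (bronze, 180 x 180 mm, 4 mm thick, fixed). Origin: centre of the underside, z up.
- sled: Black printed battery sled, a block 110 (its x) x 50 (its y) x 24 mm high, 60 to 130 g; rests in the middle of the white case, long sides nearly parallel. Origin: centre of the underside, z up.
- knob: Orange printed round knob with a white pointer line, diameter 36 mm (with ribs), 30 mm high, about 30 g; stands on one end of the black sled. Origin: centre of the underside, z up.
- clamp: Blue printed clamp block with two dark screw holes, 44 (its x) x 28 (its y) x 30 mm high, about 40 g; stands on the other end of the black sled, its x along the sled; about 18 mm clear of the knob. Which end holds which varies. Origin: centre of the underside, z up.
- tray_white: Kit tray, white, fixed to the bench: 166 (its x) x 98 (its y) mm outside, 8 mm high, with a central rectangular pocket 146 x 78 mm (its x by its y) with a grey floor, 3 mm above the bench, so the pocket is 5 mm deep. Origin: centre of the underside, under the pocket's centre. It may stand a little skewed. For the white case.
- tray_black: Kit tray, black, fixed to the bench: 166 (its x) x 98 (its y) mm outside, 8 mm high, with a central rectangular pocket 126 x 66 mm (its x by its y) with a grey floor, 3 mm above the bench, so the pocket is 5 mm deep. Origin: centre of the underside, under the pocket's centre. It may stand a little skewed. For the black sled.
- tray_orange: Kit tray, orange, fixed to the bench: 166 (its x) x 98 (its y) mm outside, 8 mm high, with a central rectangular pocket 50 x 50 mm (its x by its y) with a grey floor, 3 mm above the bench, so the pocket is 5 mm deep. Origin: centre of the underside, under the pocket's centre. It may stand a little skewed. For the orange knob.
- tray_blue: Kit tray, blue, fixed to the bench: 166 (its x) x 98 (its y) mm outside, 8 mm high, with a central rectangular pocket 60 x 44 mm (its x by its y) with a grey floor, 3 mm above the bench, so the pocket is 5 mm deep. Origin: centre of the underside, under the pocket's centre. It may stand a little skewed. For the blue clamp, its x along the tray's x.
- ornament: Small printed ornament, a white skeleton hand 72 mm tall standing upright on a round black foot 48 mm across; loose and light, beyond the build plate. Leave it alone. Origin: centre of the underside.
Mind the look-alikes: they are no part of the job. What is shaped like the case but purple or yellow is not meant.

How it is judged:
At the end, for the whole second after the job is handed in: Each part lies flat and right way up on the floor of the pocket of the tray of its own colour (within 13 mm of the pocket's centre, its underside less than 3 mm above the pocket floor, tilted under 0.1 rad), released and at rest; the hand ornament still stands within 20 mm of where it was (horizontal distance between case and tray_white below 0.013 m and z of case in the frame of tray_white between 0 and 0.006 m and angle between each of case, sled, knob, clamp's own z axis and vertical below 0.1 rad and linear speed of each of case, sled, knob, clamp below 0.03 m/s and contact force between the fingers and case below 0.1 N and horizontal distance between sled and tray_black below 0.013 m and z of sled in the frame of tray_black between 0 and 0.006 m and contact force between the fingers and sled below 0.1 N and horizontal distance between knob and tray_orange below 0.013 m and z of knob in the frame of tray_orange between 0 and 0.006 m and contact force between the fingers and knob below 0.1 N and horizontal distance between clamp and tray_blue below 0.013 m and z of clamp in the frame of tray_blue between 0 and 0.006 m and contact force between the fingers and clamp below 0.1 N and not (distance of ornament from where it was at the start of the episode above 0.02 m or angle between ornament's own z axis and vertical above 0.3 rad)); the robot touches nothing.
It fails at once if The hand ornament is pushed more than 20 mm or tipped (distance of ornament from where it was at the start of the episode above 0.02 m or angle between ornament's own z axis and vertical above 0.3 rad).
It fails at once if The white case is dropped or thrown: it moves faster than 0.7 m/s out of the fingers (contact force between the fingers and case below 0.05 N and linear speed of case above 0.7 m/s).
It fails at once if The black sled is dropped or thrown: it moves faster than 0.7 m/s out of the fingers (contact force between the fingers and sled below 0.05 N and linear speed of sled above 0.7 m/s).
It fails at once if The orange knob is dropped or thrown: it moves faster than 0.7 m/s out of the fingers (contact force between the fingers and knob below 0.05 N and linear speed of knob above 0.7 m/s).
It fails at once if The blue clamp is dropped or thrown: it moves faster than 0.7 m/s out of the fingers (contact force between the fingers and clamp below 0.05 N and linear speed of clamp above 0.7 m/s).
It also fails if it takes over 141 s, if anything falls off the work surface, if the arm or the gripper's body presses on something with over 40 N, if the wrist force passes 120 N, or if a joint passes its speed limit or range.

## Working session

There is one attempt and no reset: what is moved stays moved. The work goes in short steps, Python scripts to look and compute and a tool call to move; the robot and the scene stay as the last step left them, time stands still between calls to the robot, and variables do not carry over. Pictures are saved under pics/ and viewed, at most 14 in all, crops included, and the job is handed in when it is done.

Besides the shell and the picture viewer there is one more tool, called after "Request:" as name(argument=value, ...), one argument or row to a line, values as JSON. drive_tool: Moves the arm, as the interface text tells. Its arguments: {"type":"object","properties":{"steps":{"type":"array"},"force":{"type":"number"}},"required":["steps"]}

```bash
mkdir -p pics; python3 - <<'E'
from station import ctrl
import cv2,numpy as np
print(ctrl.get_obs(),ctrl.grip_point_offset)
for n in("top","side"):
    d=ctrl.get_image(n);np.savez(f"pics/{n}0.npz",**d)
    cv2.imwrite(f"pics/{n}0.png",d["color"][:,:,::-1]);print(n,d["fx"],d["cx"],d["cy"],d["R"],d["t"])
E
```

```text
{'t': 0.0, 'q': array([ 1.07698473e+00,  5.33421509e-02,  1.61429061e+00, -1.84393881e-05,
        1.47598642e+00, -1.18980436e-01]), 'dq': array([-6.75406503e-04,  1.22229517e-03, -5.88225156e-04, -1.23570919e-03,
        1.41886029e-03, -9.70254733e-05]), 'effort': array([-9.59396784e-04, -3.93675506e+01, -3.70180464e+01, -2.05807919e-04,
        7.04025166e-03,  2.32496791e-05]), 'tool_pos': array([0.22852002, 0.58106032, 0.23007415]), 'tool_rot': array([-5.85229039e-01, -3.08599608e+00,  3.04312274e-03]), 'contact_force': array([ 0.12243254, -0.28569818,  0.8580286 ]), 'wrist_torque': array([ 0.001108  ,  0.01745257, -0.01070078]), 'grip_force': 0.0, 'opening': 0.08580255909324325} 0.0187
top 427.69441714867145 283.42317168239987 211.39451698298902 [[ 9.91241583e-04 -9.99998516e-01  1.40911136e-03]
 [-9.80382068e-01 -1.24953686e-03 -1.97102611e-01]
 [ 1.97104080e-01 -1.18609121e-03 -9.80381852e-01]] [0.07383105 0.50802617 1.30745544]
side 462.50263533225325 279.6363560094685 208.63681191783195 [[ 0.98488452 -0.1729174   0.0101025 ]
 [-0.11001749 -0.66954294 -0.73458043]
 [ 0.13378579  0.72236544 -0.67844641]] [-0.49392513  0.18247764  1.01003043]
```

View pics/top0.png

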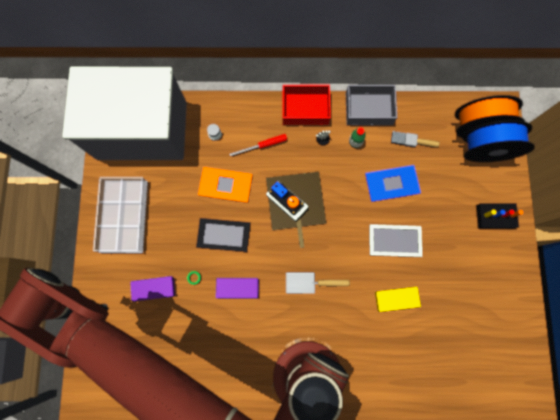

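View pics/side0.png

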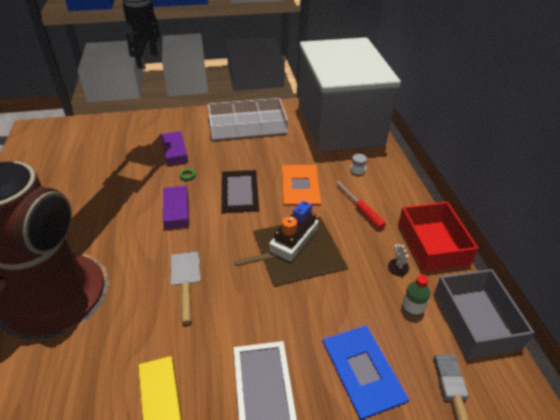

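The top view shows the trays: orange (225,184), black (223,235), white (396,240) and blue (392,184). The pile is at (288,200) on the bronze plate and the hand ornament is at (322,137). The look-alikes are the purple blocks (152,288) and (237,288) and the yellow one (398,299). The case is the white block under the sled at (288,203), because it is the only white block of that shape and it lies on the plate. I'll check this in an enlarged crop.

```bash
cat > h.py <<'E'
import numpy as np,cv2
def ray(d,uv,z):
    uv=np.atleast_2d(uv).astype(float)
    c=np.c_[(uv[:,0]-d["cx"])/d["fx"],(uv[:,1]-d["cy"])/d["fy"],np.ones(len(uv))]
    R=np.asarray(d["R"]);o=-R.T@d["t"];w=c@R
    return o+w*((z-o[2])/w[:,2])[:,None]
def rect(P):
    (c,s,_)=r=cv2.minAreaRect((P[:,:2]*1000).astype(np.float32))
    b=cv2.boxPoints(r);e=max((b[1]-b[0],b[2]-b[1]),key=np.linalg.norm)
    a=np.degrees(np.arctan2(e[1],e[0]))%180
    return np.round(c,1),np.round(sorted(s),1),round(float(a),1)
def blobs(d,m,z,mn=30,box=None):
    m=m.astype(np.uint8)*255
    if box: k=np.zeros_like(m);k[box[1]:box[3],box[0]:box[2]]=1;m=m*k
    out=[]
    for c in cv2.findContours(m,cv2.RETR_CCOMP,cv2.CHAIN_APPROX_NONE)[0]:
        if cv2.contourArea(c)>=mn: out.append((c.reshape(-1,2).mean(0).round(),)+rect(ray(d,c.reshape(-1,2),z)))
    return out
E
python3 - <<'E'
from h import *
d=dict(np.load("pics/top0.npz"));c=d["color"];h=cv2.cvtColor(c,cv2.COLOR_RGB2HSV);H,S,V=[h[...,i].astype(int) for i in range(3)]
print("blue",blobs(d,(H>105)&(H<125)&(S>150)&(V>80),.008,8,(260,150,440,220)))
print("orange",blobs(d,(H>4)&(H<18)&(S>215)&(V>180),.008,8,(190,150,330,230)))
print("white",blobs(d,(S<50)&(V>190),.008,8,(250,160,440,280)))
print("black",blobs(d,(V<50),.008,40,(185,205,260,260)))
# pocket floors: grey
print("grey",blobs(d,(S<70)&(V>90)&(V<190),.003,40,(190,160,440,270)))
cv2.imwrite("pics/c1.png",cv2.resize(c[120:240,250:350,::-1],None,fx=5,fy=5,interpolation=cv2.INTER_CUBIC))
E
```

```text
blue [(array([279., 189.]), array([590.6,  89. ]), array([35.7, 50. ]), 45.8), (array([392., 183.]), array([ 613.7, -287.8]), array([ 95.2, 163.7]), 99.8), (array([393., 183.]), array([ 614.4, -288.1]), array([51.4, 66.2]), 100.6)]
orange [(array([292., 202.]), array([549.8,  44.5]), array([32.9, 33.4]), 135.5), (array([225., 184.]), array([608.7, 269. ]), array([103.8, 172. ]), 81.7), (array([224., 184.]), array([610.4, 270.2]), array([ 98.4, 166.4]), 81.4)]
white [(array([299., 276.]), array([307. ,  24.6]), array([18.9, 82.8]), 90.1), (array([395., 240.]), array([ 421.9, -288.1]), array([ 98. , 165.1]), 88.0), (array([396., 240.]), array([ 423. , -288.5]), array([ 81.9, 146.6]), 88.2), (array([287., 207.]), array([531.9,  71.4]), array([ 57.6, 136.6]), 73.1)]
black [(array([223., 235.]), array([439.7, 269.5]), array([ 87.9, 157.9]), 85.0), (array([223., 235.]), array([440.3, 270. ]), array([ 83.2, 141. ]), 85.3)]
grey [(array([396., 240.]), array([ 423.6, -289.8]), array([ 75.6, 140.7]), 88.2), (array([223., 235.]), array([440.5, 270.8]), array([ 69.1, 128.4]), 84.9), (array([289., 208.]), array([555.1,  62.9]), array([ 71. , 135.2]), 47.9), (array([225., 184.]), array([610.4, 270.6]), array([41.3, 43.3]), 90.1), (array([392., 183.]), array([ 615.7, -289.4]), array([37.6, 53.6]), 99.8)]
```

View pics/c1.png

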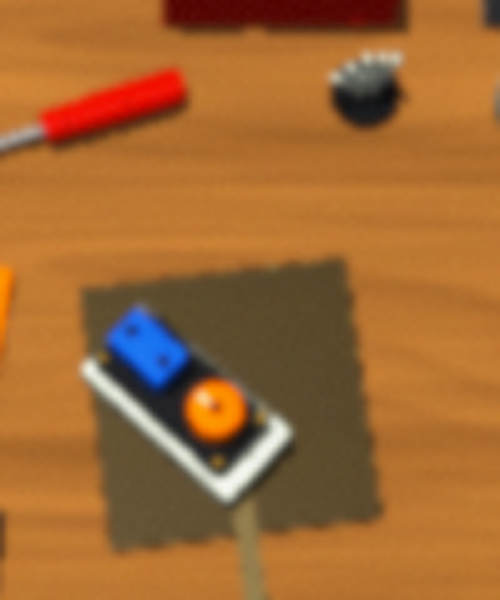

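The crop confirms it: the blue clamp is at the upper-left end of the sled and the orange knob at the lower-right end. Both stand on the black sled, which sits on the white case on the bronze plate, and the ornament is well clear.

```bash
cat >> h.py <<'E'
def plan(*wps,start=None):
    """waypoints (x,y,z,yawdeg of closing line,minrows) -> rows"""
    if start is None:
        from station import ctrl
        from scipy.spatial.transform import Rotation as Ro
        o=ctrl.get_obs();p=np.array(o["tool_pos"]);Y=Ro.from_rotvec(o["tool_rot"]).as_matrix()[:,1]
        print("t",round(o["t"],2),"tool",p.round(4),"z-axis",Ro.from_rotvec(o["tool_rot"]).as_matrix()[:,2].round(3))
        y=np.degrees(np.arctan2(Y[1],Y[0]))
    else: p=np.array(start[:3]);y=start[3]
    for w in wps:
        dy=(w[3]-y+90)%180-90; D=np.array(w[:3])-p
        k=max(int(np.ceil(np.linalg.norm(D)/.038)),int(np.ceil(abs(dy)/7.9)),w[4] if len(w)>4 else 1)
        print("->",w)
        for i in range(k):
            a=np.radians(y); X=np.array([-np.sin(a)*-1,-np.cos(a),0]) # x = y cross z(down)
            Yv=np.array([np.cos(a),np.sin(a),0]); X=np.cross(Yv,[0,0,-1])
            t=(w[:3]-p)/(k-i); g=-(dy)/k
            r=np.round([t@X/.04,t@Yv/.04,-t[2]/.04],2); gw=round(g/8,2)
            print(r.tolist(),gw)
            p=p+.04*(r[0]*X+r[1]*Yv+r[2]*np.array([0,0,-1])); y-=gw*8
    print("end",p.round(4),round(y,1))
E
python3 - <<'E'
from h import *
d=dict(np.load("pics/top0.npz"));c=d["color"];h=cv2.cvtColor(c,cv2.COLOR_RGB2HSV);H,S,V=[h[...,i].astype(int) for i in range(3)]
print("clamp",blobs(d,(H>105)&(H<125)&(S>150)&(V>80),.085,8,(260,150,320,220)))
print("knob",blobs(d,(H>4)&(H<18)&(S>215)&(V>180),.085,8,(275,150,330,230)))
plan((.52,.06,.28,135))
E
```

```text
clamp [(array([279., 189.]), array([571. ,  88.2]), array([33.7, 47.2]), 45.8)]
knob [(array([292., 202.]), array([532.5,  46.2]), array([31.1, 31.5]), 135.5)]
t 0.1 tool [0.2285 0.5811 0.2302] z-axis [-0.001 -0.002 -1.   ]
-> (0.52, 0.06, 0.28, 135)
[-0.72, -0.59, -0.08] -0.52
[-0.68, -0.64, -0.08] -0.52
[-0.63, -0.69, -0.08] -0.52
[-0.58, -0.73, -0.08] -0.52
[-0.52, -0.77, -0.08] -0.52
[-0.46, -0.81, -0.08] -0.52
[-0.41, -0.84, -0.08] -0.52
[-0.34, -0.87, -0.08] -0.52
[-0.28, -0.89, -0.08] -0.52
[-0.21, -0.91, -0.08] -0.52
[-0.15, -0.92, -0.07] -0.52
[-0.08, -0.93, -0.08] -0.52
[-0.01, -0.93, -0.07] -0.52
[0.06, -0.93, -0.08] -0.52
[0.12, -0.93, -0.07] -0.52
[0.19, -0.92, -0.08] -0.52
end [0.52   0.0598 0.2802] 135.1
```

Request:
drive_tool(
  steps=[
    {"translation": [-0.72, -0.59, -0.08], "angular": [0, 0, -0.52], "gripper": 1},
    {"translation": [-0.68, -0.64, -0.08], "angular": [0, 0, -0.52], "gripper": 1},
    {"translation": [-0.63, -0.69, -0.08], "angular": [0, 0, -0.52], "gripper": 1},
    {"translation": [-0.58, -0.73, -0.08], "angular": [0, 0, -0.52], "gripper": 1},
    {"translation": [-0.52, -0.77, -0.08], "angular": [0, 0, -0.52], "gripper": 1},
    {"translation": [-0.46, -0.81, -0.08], "angular": [0, 0, -0.52], "gripper": 1},
    {"translation": [-0.41, -0.84, -0.08], "angular": [0, 0, -0.52], "gripper": 1},
    {"translation": [-0.34, -0.87, -0.08], "angular": [0, 0, -0.52], "gripper": 1},
  ],
)

```text
t: 1.1
tool_pos: [0.3748, 0.32, 0.2565]
tool_rot: [0.327, -3.124, 0.0]
contact_force: [0.9, 0.0, -0.2]
opening: 0.0852
grip_force: 0.0
```

Request:
drive_tool(
  steps=[
    {"translation": [-0.28, -0.89, -0.08], "angular": [0, 0, -0.52], "gripper": 1},
    {"translation": [-0.21, -0.91, -0.08], "angular": [0, 0, -0.52], "gripper": 1},
    {"translation": [-0.15, -0.92, -0.08], "angular": [0, 0, -0.52], "gripper": 1},
    {"translation": [-0.08, -0.93, -0.08], "angular": [0, 0, -0.52], "gripper": 1},
    {"translation": [-0.01, -0.93, -0.08], "angular": [0, 0, -0.52], "gripper": 1},
    {"translation": [0.06, -0.93, -0.08], "angular": [0, 0, -0.52], "gripper": 1},
    {"translation": [0.12, -0.93, -0.08], "angular": [0, 0, -0.52], "gripper": 1},
    {"translation": [0.19, -0.92, -0.08], "angular": [0, 0, -0.52], "gripper": 1},
  ],
)

```text
t: 2.1
tool_pos: [0.5205, 0.0591, 0.282]
tool_rot: [1.207, -2.9, -0.001]
contact_force: [1.2, 0.7, 0.2]
opening: 0.0852
grip_force: 0.0
```

Request:
drive_tool(
  steps=[
    {"translation": [0, 0, 0], "angular": [0, 0, 0], "gripper": 0.6},
    {"translation": [0, 0, 0], "angular": [0, 0, 0], "gripper": 0.6},
  ],
)

```text
t: 2.35
tool_pos: [0.5199, 0.0606, 0.2819]
tool_rot: [1.203, -2.901, -0.001]
contact_force: [-0.2, 0.4, 0.1]
opening: 0.0522
grip_force: 0.0
```

```bash
python3 - <<'E'
from h import *
from station import ctrl
o=ctrl.get_obs();print(o["t"],o["tool_pos"],o["q"],o["opening"])
d=ctrl.get_image("wrist");np.savez("pics/w1.npz",**d);cv2.imwrite("pics/w1.png",d["color"][:,:,::-1])
print(-np.asarray(d["R"]).T@d["t"])
E
```

```text
2.35 [0.51989274 0.0605605  0.28194809] [-2.65038106e-02 -2.17222066e-01  1.78348102e+00  4.17750452e-04
  1.57649971e+00 -2.38363075e+00] 0.05223809739411205
[0.46085178 0.00110317 0.42436468]
```

View pics/w1.png

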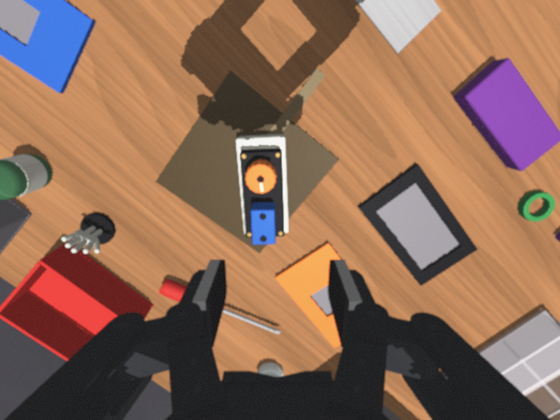

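The wrist view shows the pile at (263,185): knob at (261,178), clamp at (263,222) and the white case rims on both sides. The view is clear and the scraper handle lies past the far end.

```bash
python3 - <<'E'
from h import *
d=dict(np.load("pics/w1.npz"));c=d["color"];h=cv2.cvtColor(c,cv2.COLOR_RGB2HSV);H,S,V=[h[...,i].astype(int) for i in range(3)]
b=(225,125,310,255)
print("clamp",blobs(d,(H>105)&(H<125)&(S>150)&(V>150),.088,30,b))
print("clampall",blobs(d,(H>105)&(H<125)&(S>150)&(V>80),.088,30,b))
print("knob",blobs(d,(H>4)&(H<18)&(S>200)&(V>120),.088,30,b))
print("case",blobs(d,(S<60)&(V>130),.034,30,b))
print("sled?",blobs(d,(V<40),.058,100,b))
print("dep",np.median(d["depth"][205:215,255:270]))
E
```

```text
clamp [(array([263., 226.]), array([569.9,  87.8]), array([28. , 41.5]), 45.1), (array([263., 238.]), array([580.4,  98.2]), array([7.8, 8.1]), 2.0), (array([262., 216.]), array([560.7,  78.1]), array([7.5, 7.9]), 1.3)]
clampall [(array([263., 223.]), array([566.9,  84.7]), array([28.3, 50.2]), 46.3), (array([263., 238.]), array([580.4,  98.2]), array([7.8, 8.1]), 2.0), (array([262., 216.]), array([560.7,  78.1]), array([7.5, 7.9]), 1.3)]
knob []
case [(array([262., 179.]), array([547.6,  63.1]), array([ 63.6, 129.3]), 47.8)]
sled? []
dep 0.3583647
```

```bash
python3 - <<'E'
from h import *
d=dict(np.load("pics/w1.npz"));c=d["color"];h=cv2.cvtColor(c,cv2.COLOR_RGB2HSV);H,S,V=[h[...,i].astype(int) for i in range(3)]
print(h[178,250:272].tolist()[::4])
print("knob",blobs(d,(H>4)&(H<18)&(S>150)&(V>90),.088,30,(240,150,285,205)))
plan((.5703,.088,.20,135.7),(.5703,.088,.066,135.7,6))
print("lift+carry");plan((.5703,.088,.17,135.7),(.45,-.12,.17,160),(.614,-.288,.17,190),(.614,-.288,.022,190),start=(.5703,.088,.066,135.7))
E
```

```text
[[16, 160, 247], [17, 157, 247], [7, 87, 91], [5, 68, 82], [17, 155, 247], [17, 155, 247]]
knob [(array([260., 177.]), array([528.8,  44. ]), array([34.2, 38.4]), 43.2), (array([261., 184.]), array([534.8,  50.4]), array([ 8.8, 21. ]), 53.1)]
t 2.4 tool [0.5198 0.0609 0.282 ] z-axis [-0.001  0.    -1.   ]
-> (0.5703, 0.088, 0.2, 135.7)
[-0.46, -0.14, 0.68] -0.03
[-0.46, -0.14, 0.69] -0.03
[-0.45, -0.14, 0.68] -0.03
-> (0.5703, 0.088, 0.066, 135.7, 6)
[0.0, -0.0, 0.56] 0.0
[0.0, -0.0, 0.56] 0.0
[0.0, -0.0, 0.56] 0.0
[0.0, -0.0, 0.56] 0.0
[0.0, -0.0, 0.56] 0.0
[0.0, -0.0, 0.55] 0.0
end [0.5703 0.0881 0.066 ] 135.8
lift+carry
-> (0.5703, 0.088, 0.17, 135.7)
[0.0, 0.0, -0.87] -0.0
[0.0, 0.0, -0.87] -0.0
[0.0, 0.0, -0.86] -0.0
-> (0.45, -0.12, 0.17, 160)
[0.83, -0.21, -0.0] -0.43
[0.84, -0.16, -0.0] -0.43
[0.85, -0.11, -0.0] -0.43
[0.86, -0.06, -0.0] -0.43
[0.86, -0.01, -0.0] -0.43
[0.86, 0.05, -0.0] -0.43
[0.85, 0.09, -0.0] -0.43
-> (0.614, -0.288, 0.17, 190)
[0.36, -0.76, -0.0] -0.54
[0.42, -0.73, -0.0] -0.54
[0.47, -0.69, -0.0] -0.54
[0.52, -0.66, -0.0] -0.54
[0.57, -0.61, -0.0] -0.54
[0.61, -0.57, -0.0] -0.54
[0.66, -0.53, -0.0] -0.54
-> (0.614, -0.288, 0.022, 190)
[-0.0, 0.0, 0.92] 0.0
[-0.0, 0.0, 0.93] 0.0
[-0.0, 0.0, 0.92] 0.0
[-0.0, 0.0, 0.93] 0.0
end [ 0.6142 -0.2881  0.022 ] 190.0
```

Request:
drive_tool(
  steps=[
    {"translation": [-0.46, -0.14, 0.68], "angular": [0, 0, -0.03], "gripper": 0.6},
    {"translation": [-0.46, -0.14, 0.68], "angular": [0, 0, -0.03], "gripper": 0.6},
    {"translation": [-0.45, -0.14, 0.68], "angular": [0, 0, -0.03], "gripper": 0.6},
    {"translation": [0, 0, 0.56], "angular": [0, 0, 0], "gripper": 0.6},
    {"translation": [0, 0, 0.56], "angular": [0, 0, 0], "gripper": 0.6},
    {"translation": [0, 0, 0.56], "angular": [0, 0, 0], "gripper": 0.6},
    {"translation": [0, 0, 0.56], "angular": [0, 0, 0], "gripper": 0.6},
    {"translation": [0, 0, 0.56], "angular": [0, 0, 0], "gripper": 0.6},
  ],
)

```text
t: 3.4
tool_pos: [0.5702, 0.0887, 0.0882]
tool_rot: [1.225, -2.893, -0.0]
contact_force: [0.4, 0.1, -0.4]
opening: 0.0512
grip_force: 0.0
```

Request:
drive_tool(
  steps=[
    {"translation": [0, 0, 0.56], "angular": [0, 0, 0], "gripper": 0.6},
    {"translation": [0, 0, 0], "angular": [0, 0, 0], "gripper": 0.6},
  ],
)

```text
t: 3.65
tool_pos: [0.5684, 0.0884, 0.0642]
tool_rot: [1.223, -2.889, -0.003]
contact_force: [1.1, -0.3, -0.4]
opening: 0.0515
grip_force: 0.0
```

```bash
python3 - <<'E'
from h import *
from station import ctrl
plan((.5703,.088,.066,135.7))
d=ctrl.get_image("wrist");cv2.imwrite("pics/w2.png",d["color"][:,:,::-1])
E
```

```text
t 3.65 tool [0.5684 0.0884 0.0642] z-axis [-0.005 -0.    -1.   ]
-> (0.5703, 0.088, 0.066, 135.7)
[-0.02, -0.04, -0.04] 0.02
end [0.5701 0.0879 0.0658] 135.7
```

View pics/w2.png

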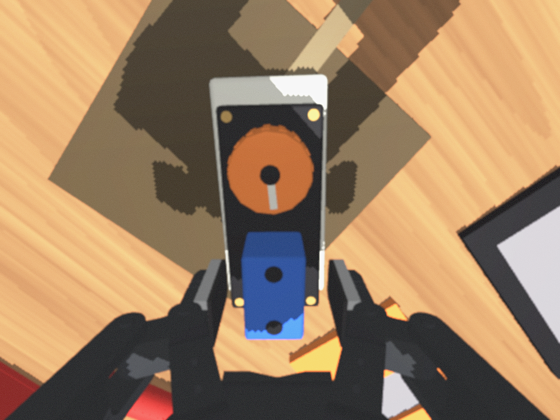

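The fingers straddle the blue clamp (274,285) and are centred on it. I'll close now.

Request:
drive_tool(
  steps=[
    {"translation": [0, 0, 0], "angular": [0, 0, 0], "gripper": 0},
    {"translation": [0, 0, 0], "angular": [0, 0, 0], "gripper": 0},
    {"translation": [0, 0, 0], "angular": [0, 0, 0], "gripper": 0},
    {"translation": [0, 0, 0], "angular": [0, 0, 0], "gripper": 0},
    {"translation": [0, 0, -0.3], "angular": [0, 0, 0], "gripper": 0},
  ],
  force=30,
)

```text
t: 4.32
tool_pos: [0.5698, 0.0873, 0.0778]
tool_rot: [1.222, -2.892, -0.001]
contact_force: [0.7, -0.5, -1.2]
opening: 0.0272
grip_force: 29.6
```

```bash
python3 - <<'E'
from h import *
plan((.569,.088,.17,135.7),(.59,-.10,.17,72),(.614,-.288,.17,10),(.614,-.288,.022,10,5))
E
```

```text
t 4.33 tool [0.5698 0.0873 0.0778] z-axis [-0.002 -0.    -1.   ]
-> (0.569, 0.088, 0.17, 135.7)
[0.0, 0.01, -0.77] 0.0
[0.0, 0.01, -0.77] 0.0
[0.0, 0.01, -0.76] 0.0
-> (0.59, -0.1, 0.17, 72)
[0.33, -0.41, -0.0] 0.89
[0.28, -0.44, -0.0] 0.89
[0.22, -0.48, -0.0] 0.89
[0.16, -0.5, -0.0] 0.89
[0.1, -0.52, -0.0] 0.89
[0.04, -0.52, -0.0] 0.89
[-0.03, -0.53, -0.0] 0.89
[-0.09, -0.52, -0.0] 0.89
[-0.16, -0.5, -0.0] 0.89
-> (0.614, -0.288, 0.17, 10)
[-0.26, -0.53, -0.0] 0.96
[-0.32, -0.5, -0.0] 0.96
[-0.39, -0.45, -0.0] 0.96
[-0.44, -0.39, -0.0] 0.96
[-0.49, -0.33, -0.0] 0.96
[-0.53, -0.26, -0.0] 0.96
[-0.56, -0.19, -0.0] 0.96
[-0.59, -0.1, -0.0] 0.96
-> (0.614, -0.288, 0.022, 10, 5)
[0.0, -0.0, 0.74] 0.01
[0.0, -0.0, 0.74] 0.01
[0.0, -0.0, 0.74] 0.01
[0.0, -0.0, 0.74] 0.01
[0.0, -0.0, 0.74] 0.01
end [ 0.6142 -0.2881  0.0218] 9.9
```

Request:
drive_tool(
  steps=[
    {"translation": [0, 0.01, -0.77], "angular": [0, 0, 0], "gripper": 0},
    {"translation": [0, 0.01, -0.77], "angular": [0, 0, 0], "gripper": 0},
    {"translation": [0, 0.01, -0.76], "angular": [0, 0, 0], "gripper": 0},
    {"translation": [0.33, -0.41, 0], "angular": [0, 0, 0.89], "gripper": 0},
    {"translation": [0.28, -0.44, 0], "angular": [0, 0, 0.89], "gripper": 0},
    {"translation": [0.22, -0.48, 0], "angular": [0, 0, 0.89], "gripper": 0},
    {"translation": [0.16, -0.5, 0], "angular": [0, 0, 0.89], "gripper": 0},
    {"translation": [0.1, -0.52, 0], "angular": [0, 0, 0.89], "gripper": 0},
  ],
)

```text
t: 5.32
tool_pos: [0.5818, -0.017, 0.1706]
tool_rot: [0.273, -3.129, 0.0]
contact_force: [1.0, -0.2, -0.7]
opening: 0.0273
grip_force: 29.6
```

Request:
drive_tool(
  steps=[
    {"translation": [0.04, -0.52, 0], "angular": [0, 0, 0.89], "gripper": 0},
    {"translation": [-0.03, -0.53, 0], "angular": [0, 0, 0.89], "gripper": 0},
    {"translation": [-0.09, -0.52, 0], "angular": [0, 0, 0.89], "gripper": 0},
    {"translation": [-0.16, -0.5, 0], "angular": [0, 0, 0.89], "gripper": 0},
    {"translation": [-0.26, -0.53, 0], "angular": [0, 0, 0.96], "gripper": 0},
    {"translation": [-0.32, -0.5, 0], "angular": [0, 0, 0.96], "gripper": 0},
    {"translation": [-0.39, -0.45, 0], "angular": [0, 0, 0.96], "gripper": 0},
    {"translation": [-0.44, -0.39, 0], "angular": [0, 0, 0.96], "gripper": 0},
  ],
)

```text
t: 6.32
tool_pos: [0.6027, -0.1947, 0.1706]
tool_rot: [-1.309, -2.855, 0.0]
contact_force: [0.7, -0.1, -0.6]
opening: 0.0275
grip_force: 29.6
```

Request:
drive_tool(
  steps=[
    {"translation": [-0.49, -0.33, 0], "angular": [0, 0, 0.96], "gripper": 0},
    {"translation": [-0.53, -0.26, 0], "angular": [0, 0, 0.96], "gripper": 0},
    {"translation": [-0.56, -0.19, 0], "angular": [0, 0, 0.96], "gripper": 0},
    {"translation": [-0.59, -0.1, 0], "angular": [0, 0, 0.96], "gripper": 0},
    {"translation": [0, 0, 0.7], "angular": [0, 0, 0], "gripper": 0},
    {"translation": [0, 0, 0.7], "angular": [0, 0, 0], "gripper": 0},
    {"translation": [0, 0, 0], "angular": [0, 0, 0], "gripper": 0},
  ],
)

```text
t: 7.2
tool_pos: [0.613, -0.2869, 0.1111]
tool_rot: [-2.009, -2.406, 0.002]
contact_force: [-0.3, -0.9, 0.5]
opening: 0.0273
grip_force: 29.7
```

```bash
python3 - <<'E'
from h import *
from station import ctrl
plan((.614,-.288,.022,10,4),(.614,-.288,.0105,10,3))
d=ctrl.get_image("wrist");cv2.imwrite("pics/w3.png",d["color"][:,:,::-1]);np.savez("pics/w3.npz",**d)
c=d["color"];h=cv2.cvtColor(c,cv2.COLOR_RGB2HSV);H,S,V=[h[...,i].astype(int) for i in range(3)]
print(blobs(d,(H>105)&(H<125)&(S>130)&(V>80),.008,300))
E
```

```text
t 7.2 tool [ 0.613  -0.2869  0.1111] z-axis [-0.006  0.003 -1.   ]
-> (0.614, -0.288, 0.022, 10, 4)
[-0.01, 0.0, 0.56] 0.01
[-0.01, 0.01, 0.56] 0.01
[-0.01, 0.0, 0.55] 0.01
[-0.0, 0.01, 0.56] 0.01
-> (0.614, -0.288, 0.0105, 10, 3)
[-0.0, -0.0, 0.1] -0.0
[-0.0, -0.0, 0.09] -0.0
[-0.0, -0.0, 0.1] -0.0
end [ 0.614  -0.2879  0.0103] 10.0
[(array([277., 210.]), array([ 615.9, -307.2]), array([ 96.9, 203. ]), 99.8), (array([277., 200.]), array([ 611.4, -281.1]), array([45.7, 46.7]), 100.4)]
```

View pics/w3.png

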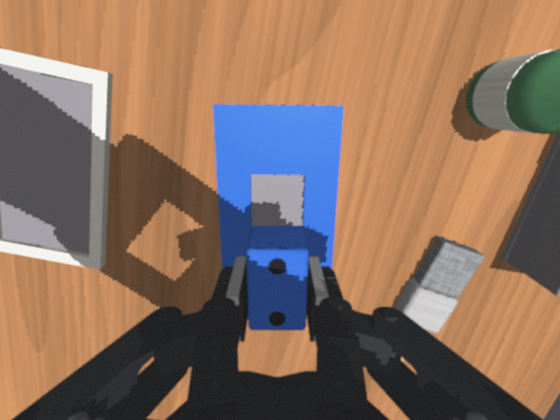

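The clamp (277,290) is held in line with the blue tray and its pocket (278,200). I'll lower it.

Request:
drive_tool(
  steps=[
    {"translation": [-0.01, 0, 0.56], "angular": [0, 0, 0], "gripper": 0},
    {"translation": [-0.01, 0, 0.56], "angular": [0, 0, 0], "gripper": 0},
    {"translation": [0, 0, 0.56], "angular": [0, 0, 0], "gripper": 0},
    {"translation": [0, 0, 0.52], "angular": [0, 0, 0], "gripper": 0},
    {"translation": [0, 0, 0.1], "angular": [0, 0, 0], "gripper": 0},
    {"translation": [0, 0, 0.1], "angular": [0, 0, 0], "gripper": 0},
    {"translation": [0, 0, 0.08], "angular": [0, 0, 0], "gripper": 0},
    {"translation": [0, 0, 0], "angular": [0, 0, 0], "gripper": 0},
  ],
)

```text
t: 8.25
tool_pos: [0.6156, -0.2889, 0.0158]
tool_rot: [2.013, 2.411, 0.0]
contact_force: [-0.4, 0.0, 0.8]
opening: 0.0279
grip_force: 29.7
```

Request:
drive_tool(
  steps=[
    {"translation": [0, 0, 0.05], "angular": [0, 0, 0], "gripper": 0},
    {"translation": [0, 0, 0], "angular": [0, 0, 0], "gripper": 0},
  ],
)

```text
t: 8.5
tool_pos: [0.6154, -0.2888, 0.0134]
tool_rot: [2.013, 2.411, 0.0]
contact_force: [-0.1, 1.1, -0.4]
opening: 0.0271
grip_force: 29.7
```

Request:
drive_tool(
  steps=[
    {"translation": [0, 0, 0.04], "angular": [0, 0, 0], "gripper": 0},
    {"translation": [0, 0, 0], "angular": [0, 0, 0], "gripper": 0},
  ],
)

```text
t: 8.75
tool_pos: [0.6156, -0.2888, 0.0132]
tool_rot: [-2.013, -2.412, 0.0]
contact_force: [-3.1, 0.7, 5.9]
opening: 0.0274
grip_force: 30.5
```

Contact felt, so I'll release.

Request:
drive_tool(
  steps=[
    {"translation": [0, 0, 0], "angular": [0, 0, 0], "gripper": 0.55},
    {"translation": [0, 0, 0], "angular": [0, 0, 0], "gripper": 0.55},
    {"translation": [0, 0, 0], "angular": [0, 0, 0], "gripper": 0.55},
    {"translation": [0, 0, -0.5], "angular": [0, 0, 0], "gripper": 0.55},
    {"translation": [0, 0, -0.9], "angular": [0, 0, 0], "gripper": 0.6},
    {"translation": [0, 0, -0.9], "angular": [0, 0, 0], "gripper": 0.6},
    {"translation": [0, 0, -0.9], "angular": [0, 0, 0], "gripper": 0.6},
    {"translation": [0, 0, -0.9], "angular": [0, 0, 0], "gripper": 0.6},
  ],
)

```text
t: 9.75
tool_pos: [0.6156, -0.2889, 0.1788]
tool_rot: [2.012, 2.41, 0.0]
contact_force: [-0.3, -0.4, -1.0]
opening: 0.0512
grip_force: 0.0
```

```bash
python3 - <<'E'
from h import *
from station import ctrl
plan((.5318,.0455,.17,-44.3),(.5318,.0455,.068,-44.3,4))
d=ctrl.get_image("wrist");np.savez("pics/w4.npz",**d)
c=d["color"];h=cv2.cvtColor(c,cv2.COLOR_RGB2HSV);H,S,V=[h[...,i].astype(int) for i in range(3)]
print(blobs(d,(H>105)&(H<125)&(S>130)&(V>80),.008,300))
print("holes",blobs(d,(V<60),.033,20,(240,160,330,260)))
cv2.imwrite("pics/w4.png",d["color"][:,:,::-1])
E
```

```text
t 9.75 tool [ 0.6156 -0.2889  0.1788] z-axis [ 0.002 -0.001 -1.   ]
-> (0.5318, 0.0455, 0.17, -44.3)
[0.86, -0.06, 0.02] 0.68
[0.85, -0.14, 0.02] 0.68
[0.83, -0.22, 0.02] 0.68
[0.81, -0.3, 0.02] 0.68
[0.78, -0.37, 0.02] 0.68
[0.74, -0.44, 0.02] 0.68
[0.69, -0.51, 0.02] 0.68
[0.64, -0.57, 0.03] 0.68
[0.59, -0.64, 0.02] 0.68
[0.52, -0.68, 0.03] 0.68
-> (0.5318, 0.0455, 0.068, -44.3, 4)
[0.0, -0.0, 0.64] 0.01
[0.0, -0.0, 0.64] 0.01
[0.0, -0.0, 0.63] 0.01
[0.0, -0.0, 0.64] 0.01
end [0.5318 0.0453 0.068 ] -44.4
[(array([274., 176.]), array([ 612.4, -288.5]), array([ 97.2, 164.8]), 99.8), (array([275., 181.]), array([ 612.9, -287.9]), array([46.1, 61.9]), 98.8)]
holes []
```

View pics/w4.png

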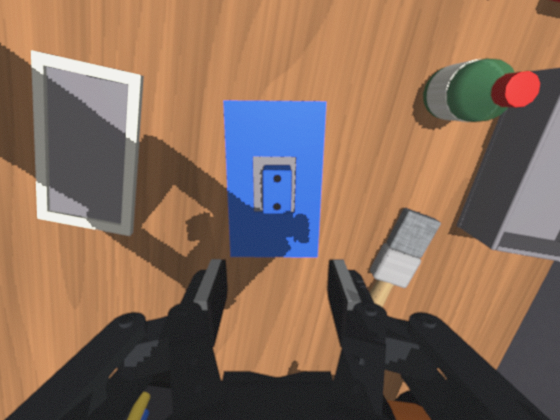

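The clamp (277,192) sits flat in the pocket.

```bash
python3 - <<'E'
from h import *
d=dict(np.load("pics/w4.npz"));print(ray(d,[(277,178),(277,206)],.033).mean(0))
d=dict(np.load("pics/w1.npz"));g=cv2.cvtColor(d["color"],cv2.COLOR_RGB2GRAY)
sub=g[168:190,250:272];ys,xs=np.where(sub<60);print(len(xs),xs.mean()+250,ys.mean()+168,ray(d,[(xs.mean()+250,ys.mean()+168)],.088))
E
```

```text
[ 0.61583216 -0.28844853  0.033     ]
9 260.0 179.0 [[0.53131075 0.04569838 0.088     ]]
```

Request:
drive_tool(
  steps=[
    {"translation": [0.86, -0.06, 0.02], "angular": [0, 0, 0.68], "gripper": 0.65},
    {"translation": [0.85, -0.14, 0.02], "angular": [0, 0, 0.68], "gripper": 0.65},
    {"translation": [0.83, -0.22, 0.02], "angular": [0, 0, 0.68], "gripper": 0.65},
    {"translation": [0.81, -0.3, 0.02], "angular": [0, 0, 0.68], "gripper": 0.65},
    {"translation": [0.78, -0.37, 0.02], "angular": [0, 0, 0.68], "gripper": 0.65},
    {"translation": [0.74, -0.44, 0.02], "angular": [0, 0, 0.68], "gripper": 0.65},
    {"translation": [0.69, -0.51, 0.02], "angular": [0, 0, 0.68], "gripper": 0.65},
    {"translation": [0.64, -0.57, 0.03], "angular": [0, 0, 0.68], "gripper": 0.65},
  ],
)

```text
t: 10.8
tool_pos: [0.5483, -0.0206, 0.1702]
tool_rot: [2.765, 1.488, 0.003]
contact_force: [1.0, 0.3, 0.6]
opening: 0.0559
grip_force: 0.0
```

Request:
drive_tool(
  steps=[
    {"translation": [0.59, -0.64, 0.02], "angular": [0, 0, 0.68], "gripper": 0.65},
    {"translation": [0.52, -0.68, 0.03], "angular": [0, 0, 0.68], "gripper": 0.65},
    {"translation": [0, 0, 0], "angular": [0, 0, 0], "gripper": 0.65},
  ],
)

```text
t: 11.18
tool_pos: [0.5313, 0.047, 0.1679]
tool_rot: [2.891, 1.229, 0.002]
contact_force: [-0.1, -1.6, 0.5]
opening: 0.0554
grip_force: 0.0
```

```bash
python3 - <<'E'
from h import *
from station import ctrl
plan((.5315,.0458,.068,-44.3,5))
d=ctrl.get_image("wrist");np.savez("pics/w5.npz",**d);cv2.imwrite("pics/w5.png",d["color"][:,:,::-1])
c=d["color"];h=cv2.cvtColor(c,cv2.COLOR_RGB2HSV);H,S,V=[h[...,i].astype(int) for i in range(3)]
print(blobs(d,(H>4)&(H<18)&(S>150)&(V>60),.088,300),c.shape)
E
```

```text
t 11.18 tool [0.5313 0.047  0.1679] z-axis [ 0.001  0.    -1.   ]
-> (0.5315, 0.0458, 0.068, -44.3, 5)
[-0.0, 0.0, 0.5] 0.01
[-0.0, 0.01, 0.5] 0.01
[-0.01, 0.0, 0.5] 0.01
[-0.0, 0.01, 0.5] 0.01
[-0.01, 0.0, 0.5] 0.01
end [0.5313 0.0459 0.0679] -44.3
[(array([278., 213.]), array([533.7,  48.5]), array([34.3, 40.4]), 47.5)] (420, 560, 3)
```

View pics/w5.png

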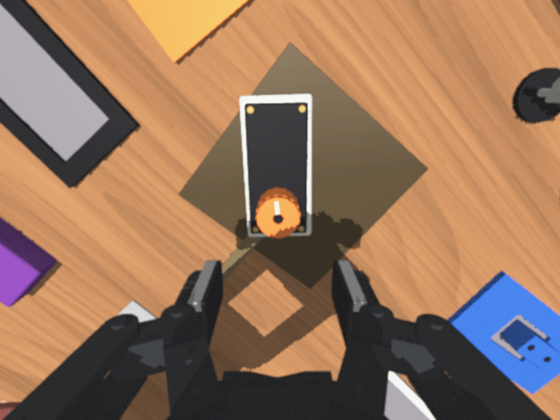

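The knob (278,215) stands centred between the fingers on the near end of the sled. The case and sled outlines are now visible: white rim from (240,97) to (311,237).

Request:
drive_tool(
  steps=[
    {"translation": [0, 0, 0.5], "angular": [0, 0, 0], "gripper": 0.65},
    {"translation": [0, 0.01, 0.5], "angular": [0, 0, 0], "gripper": 0.65},
    {"translation": [0, 0, 0.5], "angular": [0, 0, 0], "gripper": 0.65},
    {"translation": [0, 0.01, 0.5], "angular": [0, 0, 0], "gripper": 0.65},
    {"translation": [0, 0, 0.5], "angular": [0, 0, 0], "gripper": 0.65},
    {"translation": [0, 0, 0], "angular": [0, 0, 0], "gripper": 0.65},
  ],
)

```text
t: 11.98
tool_pos: [0.5302, 0.0448, 0.064]
tool_rot: [-2.891, -1.224, 0.007]
contact_force: [-0.5, -0.2, -0.0]
opening: 0.0555
grip_force: 0.0
```

Request:
drive_tool(
  steps=[
    {"translation": [0, 0, 0], "angular": [0, 0, 0], "gripper": 0},
    {"translation": [0, 0, 0], "angular": [0, 0, 0], "gripper": 0},
    {"translation": [0, 0, 0], "angular": [0, 0, 0], "gripper": 0},
    {"translation": [0, 0, 0], "angular": [0, 0, 0], "gripper": 0},
    {"translation": [0, 0, -0.4], "angular": [0, 0, 0], "gripper": 0},
    {"translation": [0, 0, 0], "angular": [0, 0, 0], "gripper": 0},
  ],
  force=30,
)

```text
t: 12.72
tool_pos: [0.5336, 0.0448, 0.0851]
tool_rot: [2.891, 1.224, 0.005]
contact_force: [0.5, 0.1, -0.2]
opening: 0.0327
grip_force: 29.9
```

```bash
python3 - <<'E'
from h import *
plan((.5316,.0458,.165,-44.3),(.61,.270,.165,-60),(.61,.270,.026,-60,5))
d=dict(np.load("pics/w5.npz"));c=d["color"];h=cv2.cvtColor(c,cv2.COLOR_RGB2HSV);H,S,V=[h[...,i].astype(int) for i in range(3)]
print("case",blobs(d,(S<60)&(V>100),.034,50,(225,85,325,250)))
print("sled",blobs(d,(V<60)&(S<140),.058,300,(240,95,315,235)))
print("yellow", blobs(d,(H>15)&(H<30)&(S>100)&(V>90),.058,3,(240,95,315,235)))
E
```

```text
t 12.72 tool [0.5336 0.0448 0.0851] z-axis [ 0.004 -0.    -1.   ]
-> (0.5316, 0.0458, 0.165, -44.3)
[-0.01, -0.02, -0.67] 0.01
[-0.0, -0.02, -0.66] 0.01
[-0.01, -0.01, -0.67] 0.01
-> (0.61, 0.27, 0.165, -60)
[0.77, -0.36, 0.0] 0.28
[0.75, -0.39, 0.0] 0.28
[0.74, -0.42, 0.0] 0.28
[0.72, -0.45, 0.0] 0.28
[0.7, -0.47, 0.0] 0.28
[0.69, -0.5, 0.0] 0.28
[0.66, -0.53, 0.0] 0.28
-> (0.61, 0.27, 0.026, -60, 5)
[0.0, -0.0, 0.7] -0.0
[0.0, -0.0, 0.69] -0.0
[0.0, -0.0, 0.7] -0.0
[0.0, -0.0, 0.69] -0.0
[0.0, -0.0, 0.7] -0.0
end [0.6099 0.2698 0.0259] -60.0
case [(array([277., 161.]), array([549.2,  64.6]), array([ 63. , 129.4]), 47.7)]
sled [(array([280., 173.]), array([549.3,  65.1]), array([ 47.4, 100.8]), 47.1)]
yellow [(array([255., 229.]), array([502.2,  44. ]), array([3.5, 3.8]), 44.9), (array([301., 228.]), array([531.5,  16.4]), array([3.5, 4.8]), 47.4), (array([277., 216.]), array([524.9,  40.5]), array([29.2, 34.6]), 158.5), (array([277., 213.]), array([527.2,  40.9]), array([12.1, 22.9]), 45.7), (array([250., 109.]), array([570. , 117.2]), array([5.2, 5.4]), 136.1), (array([302., 108.]), array([599.4,  89.9]), array([5.1, 5.4]), 136.1)]
```

Request:
drive_tool(
  steps=[
    {"translation": [-0.01, -0.02, -0.67], "angular": [0, 0, 0], "gripper": 0},
    {"translation": [0, -0.02, -0.66], "angular": [0, 0, 0], "gripper": 0},
    {"translation": [-0.01, -0.01, -0.67], "angular": [0, 0, 0], "gripper": 0},
    {"translation": [0.77, -0.36, 0], "angular": [0, 0, 0.28], "gripper": 0},
    {"translation": [0.75, -0.39, 0], "angular": [0, 0, 0.28], "gripper": 0},
    {"translation": [0.74, -0.42, 0], "angular": [0, 0, 0.28], "gripper": 0},
    {"translation": [0.72, -0.45, 0], "angular": [0, 0, 0.28], "gripper": 0},
    {"translation": [0.7, -0.47, 0], "angular": [0, 0, 0.28], "gripper": 0},
  ],
)

```text
t: 13.72
tool_pos: [0.5856, 0.207, 0.1629]
tool_rot: [2.999, 0.935, 0.0]
contact_force: [-0.5, -0.7, -0.5]
opening: 0.033
grip_force: 29.9
```

Request:
drive_tool(
  steps=[
    {"translation": [0.69, -0.5, 0], "angular": [0, 0, 0.28], "gripper": 0},
    {"translation": [0.66, -0.53, 0], "angular": [0, 0, 0.28], "gripper": 0},
    {"translation": [0, 0, 0.7], "angular": [0, 0, 0], "gripper": 0},
    {"translation": [0, 0, 0.7], "angular": [0, 0, 0], "gripper": 0},
    {"translation": [0, 0, 0], "angular": [0, 0, 0], "gripper": 0},
  ],
)

```text
t: 14.35
tool_pos: [0.6053, 0.2696, 0.1036]
tool_rot: [3.033, 0.819, -0.01]
contact_force: [-0.7, 0.5, -0.5]
opening: 0.0328
grip_force: 29.9
```

```bash
python3 - <<'E'
from h import *
from station import ctrl
plan((.61,.27,.018,-60,6))
d=ctrl.get_image("wrist");cv2.imwrite("pics/w6.png",d["color"][:,:,::-1]);np.savez("pics/w6.npz",**d)
E
```

```text
t 14.35 tool [0.6053 0.2696 0.1036] z-axis [-0.006 -0.002 -1.   ]
-> (0.61, 0.27, 0.018, -60, 6)
[0.02, 0.01, 0.36] 0.0
[0.02, 0.01, 0.36] 0.0
[0.02, 0.01, 0.35] 0.0
[0.02, 0.01, 0.36] 0.0
[0.01, 0.0, 0.35] 0.0
[0.02, 0.01, 0.36] 0.0
end [0.6101 0.2701 0.018 ] -59.8
```

View pics/w6.png

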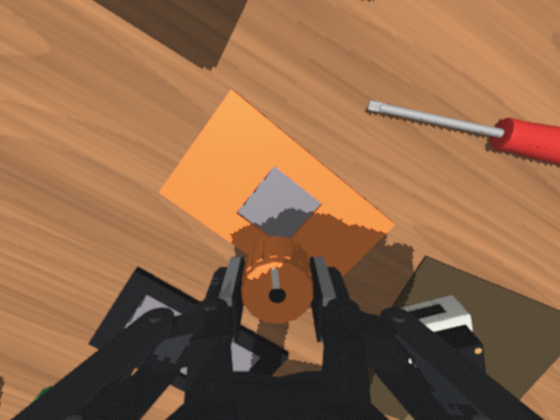

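The knob (277,293) is held upright above the orange pocket (280,203). I'll lower it until it touches.

Request:
drive_tool(
  steps=[
    {"translation": [0.01, 0, 0.5], "angular": [0, 0, 0], "gripper": 0},
    {"translation": [0.01, 0, 0.5], "angular": [0, 0, 0], "gripper": 0},
    {"translation": [0.01, 0, 0.5], "angular": [0, 0, 0], "gripper": 0},
    {"translation": [0.01, 0, 0.4], "angular": [0, 0, 0], "gripper": 0},
    {"translation": [0, 0, 0.2], "angular": [0, 0, 0], "gripper": 0},
    {"translation": [0, 0, 0], "angular": [0, 0, 0], "gripper": 0},
    {"translation": [0, 0, 0], "angular": [0, 0, 0], "gripper": 0},
  ],
)

```text
t: 15.28
tool_pos: [0.6096, 0.2712, 0.0238]
tool_rot: [-3.033, -0.819, -0.002]
contact_force: [0.6, -0.3, -0.2]
opening: 0.0326
grip_force: 29.9
```

Request:
drive_tool(
  steps=[
    {"translation": [0, 0, 0.05], "angular": [0, 0, 0], "gripper": 0},
    {"translation": [0, 0, 0], "angular": [0, 0, 0], "gripper": 0},
  ],
)

```text
t: 15.52
tool_pos: [0.6091, 0.271, 0.0213]
tool_rot: [-3.033, -0.819, -0.001]
contact_force: [-0.2, 0.2, -1.1]
opening: 0.0328
grip_force: 29.9
```

Request:
drive_tool(
  steps=[
    {"translation": [0, 0, 0.07], "angular": [0, 0, 0], "gripper": 0},
    {"translation": [0, 0, 0.07], "angular": [0, 0, 0], "gripper": 0},
    {"translation": [0, 0, 0], "angular": [0, 0, 0], "gripper": 0},
  ],
)

```text
t: 15.9
tool_pos: [0.6085, 0.2708, 0.0147]
tool_rot: [3.033, 0.819, -0.002]
contact_force: [-0.5, 0.4, -1.0]
opening: 0.0328
grip_force: 29.9
```

Request:
drive_tool(
  steps=[
    {"translation": [0, 0, 0.04], "angular": [0, 0, 0], "gripper": 0},
    {"translation": [0, 0, 0], "angular": [0, 0, 0], "gripper": 0},
  ],
)

```text
t: 16.15
tool_pos: [0.6088, 0.2709, 0.0135]
tool_rot: [3.033, 0.819, -0.0]
contact_force: [-0.3, 0.3, -0.3]
opening: 0.0331
grip_force: 29.9
```

Request:
drive_tool(
  steps=[
    {"translation": [0, 0, 0.04], "angular": [0, 0, 0], "gripper": 0},
    {"translation": [0, 0, 0], "angular": [0, 0, 0], "gripper": 0},
  ],
)

```text
t: 16.4
tool_pos: [0.6092, 0.271, 0.0127]
tool_rot: [3.033, 0.818, 0.001]
contact_force: [-1.8, -1.6, 2.5]
opening: 0.0333
grip_force: 30.2
```

Request:
drive_tool(
  steps=[
    {"translation": [0, 0, 0.04], "angular": [0, 0, 0], "gripper": 0},
    {"translation": [0, 0, 0], "angular": [0, 0, 0], "gripper": 0},
  ],
)

```text
t: 16.65
tool_pos: [0.6092, 0.2711, 0.0126]
tool_rot: [3.033, 0.819, -0.001]
contact_force: [-5.8, -2.3, 11.3]
opening: 0.0328
grip_force: 31.0
```

The knob is touching the pocket floor. I'll release, lift, and look back at the pile.

Request:
drive_tool(
  steps=[
    {"translation": [0, 0, -0.03], "angular": [0, 0, 0], "gripper": 0.6},
    {"translation": [0, 0, 0], "angular": [0, 0, 0], "gripper": 0.6},
    {"translation": [0, 0, 0], "angular": [0, 0, 0], "gripper": 0.6},
    {"translation": [0, 0, -0.5], "angular": [0, 0, 0], "gripper": 0.6},
    {"translation": [0, 0, -0.9], "angular": [0, 0, 0], "gripper": 0.6},
    {"translation": [0, 0, -0.9], "angular": [0, 0, 0], "gripper": 0.6},
    {"translation": [0, 0, -0.9], "angular": [0, 0, 0], "gripper": 0.9},
    {"translation": [0, 0, -0.9], "angular": [0, 0, 0], "gripper": 0.9},
  ],
)

```text
t: 17.65
tool_pos: [0.6092, 0.2711, 0.1787]
tool_rot: [-3.033, -0.819, -0.003]
contact_force: [0.4, 0.6, -0.3]
opening: 0.0767
grip_force: 0.0
```

```bash
python3 - <<'E'
from h import *
from station import ctrl
plan((.55,.066,.18,-42.8))
d=ctrl.get_image("wrist");np.savez("pics/w7.npz",**d);cv2.imwrite("pics/w7.png",d["color"][:,:,::-1])
E
```

```text
t 17.65 tool [0.6092 0.2711 0.1787] z-axis [ 0.002  0.001 -1.   ]
-> (0.55, 0.066, 0.18, -42.8)
[-0.64, 0.61, -0.01] -0.35
[-0.67, 0.58, -0.0] -0.35
[-0.7, 0.55, -0.01] -0.35
[-0.73, 0.52, -0.0] -0.35
[-0.75, 0.48, -0.01] -0.35
[-0.77, 0.44, -0.0] -0.35
end [0.5502 0.066  0.1799] -43.0
```

View pics/w7.png

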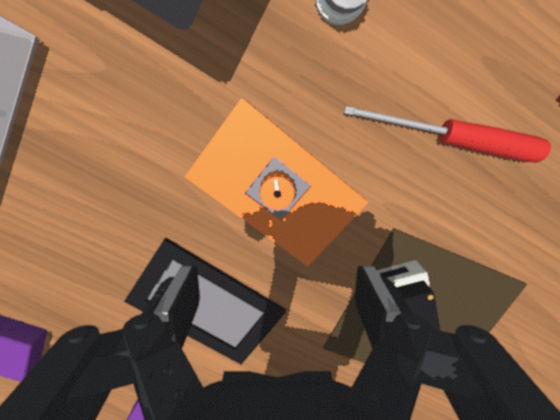

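The knob (277,192) stands upright inside the orange pocket. The sled is next.

Request:
drive_tool(
  steps=[
    {"translation": [-0.64, 0.61, 0], "angular": [0, 0, -0.35], "gripper": 0.9},
    {"translation": [-0.67, 0.58, 0], "angular": [0, 0, -0.35], "gripper": 0.9},
    {"translation": [-0.7, 0.55, 0], "angular": [0, 0, -0.35], "gripper": 0.9},
    {"translation": [-0.73, 0.52, 0], "angular": [0, 0, -0.35], "gripper": 0.9},
    {"translation": [-0.75, 0.48, 0], "angular": [0, 0, -0.35], "gripper": 0.9},
    {"translation": [-0.77, 0.44, 0], "angular": [0, 0, -0.35], "gripper": 0.9},
    {"translation": [0, 0, 0], "angular": [0, 0, 0], "gripper": 0.9},
    {"translation": [0, 0, 0], "angular": [0, 0, 0], "gripper": 0.9},
  ],
)

```text
t: 18.7
tool_pos: [0.5503, 0.0662, 0.1765]
tool_rot: [2.881, 1.252, 0.002]
contact_force: [-0.7, -0.0, 0.4]
opening: 0.0771
grip_force: 0.0
```

```bash
python3 - <<'E'
from h import *
from station import ctrl
plan((.5505,.0665,.12,-42.8))
d=ctrl.get_image("wrist");np.savez("pics/w8.npz",**d);cv2.imwrite("pics/w8.png",d["color"][:,:,::-1])
c=d["color"];h=cv2.cvtColor(c,cv2.COLOR_RGB2HSV);H,S,V=[h[...,i].astype(int) for i in range(3)]
b=(200,80,345,290)
print("case",blobs(d,(S<60)&(V>100),.034,100,b))
print("sled",blobs(d,(V<60)&(S<140),.058,600,b))
print("yellow",blobs(d,(H>12)&(H<32)&(S>100)&(V>120),.058,5,b))
E
```

```text
t 18.7 tool [0.5503 0.0662 0.1765] z-axis [ 0.001  0.    -1.   ]
-> (0.5505, 0.0665, 0.12, -42.8)
[0.0, -0.0, 0.71] -0.01
[0.01, -0.0, 0.7] -0.01
end [0.5506 0.0665 0.1201] -42.9
case [(array([277., 182.]), array([549.8,  65.2]), array([ 63.1, 130.8]), 47.9)]
sled [(array([309., 254.]), array([536.8,   4.3]), array([64.1, 88.6]), 1.1), (array([274., 180.]), array([552. ,  67.7]), array([ 47.7, 108.8]), 47.0)]
yellow [(array([264., 285.]), array([487.4,  16. ]), array([18.8, 41.8]), 137.0), (array([212., 258.]), array([471.6,  60.5]), array([36.3, 65.2]), 42.4), (array([301., 143.]), array([599.5,  89.9]), array([5.2, 5.3]), 92.9), (array([252., 143.]), array([570.2, 117.3]), array([4.9, 5. ]), 137.0), (array([327.,  95.]), array([643.5, 104.3]), array([25. , 52.7]), 97.2), (array([228., 121.]), array([562.5, 151. ]), array([ 52. , 117.1]), 7.4)]
```

View pics/w8.png

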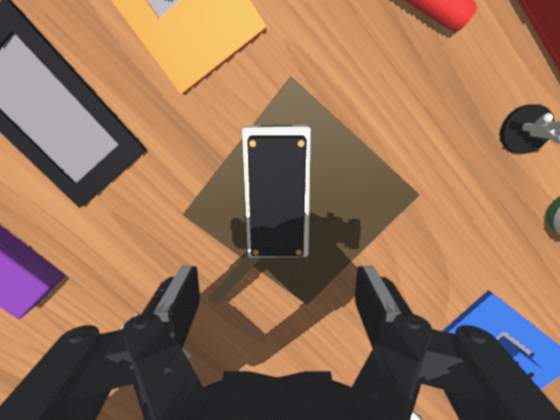

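The sled (276,198) is clear on top of the case. I'll descend with the fingers astride it, staying just above the case top.

Request:
drive_tool(
  steps=[
    {"translation": [0.01, -0.01, 0.7], "angular": [0, 0, 0], "gripper": 0.85},
    {"translation": [0.01, -0.01, 0.7], "angular": [0, 0, 0], "gripper": 0.85},
    {"translation": [0, 0, 0.6], "angular": [0, 0, 0], "gripper": 0.85},
    {"translation": [0, 0, 0.6], "angular": [0, 0, 0], "gripper": 0.85},
    {"translation": [0, 0, 0.5], "angular": [0, 0, 0], "gripper": 0.85},
    {"translation": [0, 0, 0.3], "angular": [0, 0, 0], "gripper": 0.85},
    {"translation": [0, 0, 0], "angular": [0, 0, 0], "gripper": 0.85},
    {"translation": [0, 0, 0], "angular": [0, 0, 0], "gripper": 0.85},
  ],
)

```text
t: 19.75
tool_pos: [0.5507, 0.0671, 0.0407]
tool_rot: [2.88, 1.253, 0.002]
contact_force: [0.2, -0.0, 0.2]
opening: 0.0726
grip_force: 0.0
```

```bash
python3 - <<'E'
from h import *
plan((.551,.067,.038,-42.9))
E
```

```text
t 19.75 tool [0.5507 0.0671 0.0407] z-axis [ 0.002 -0.    -1.   ]
-> (0.551, 0.067, 0.038, -42.9)
[0.0, 0.01, 0.07] -0.01
end [0.551  0.0668 0.0379] -42.9
```

Request:
drive_tool(
  steps=[
    {"translation": [0, 0, 0.05], "angular": [0, 0, 0], "gripper": 0.85},
    {"translation": [0, 0, 0], "angular": [0, 0, 0], "gripper": 0},
    {"translation": [0, 0, 0], "angular": [0, 0, 0], "gripper": 0},
    {"translation": [0, 0, 0], "angular": [0, 0, 0], "gripper": 0},
    {"translation": [0, 0, 0], "angular": [0, 0, 0], "gripper": 0},
  ],
  force=50,
)

```text
t: 20.38
tool_pos: [0.5505, 0.067, 0.0384]
tool_rot: [2.88, 1.253, 0.002]
contact_force: [-0.1, 0.3, 5.4]
opening: 0.0489
grip_force: 54.9
```

Request:
drive_tool(
  steps=[
    {"translation": [0, 0, -0.3], "angular": [0, 0, 0], "gripper": 0},
    {"translation": [0, 0, -0.5], "angular": [0, 0, 0], "gripper": 0},
    {"translation": [0, 0, -0.7], "angular": [0, 0, 0], "gripper": 0},
    {"translation": [0, 0, -0.7], "angular": [0, 0, 0], "gripper": 0},
    {"translation": [0, 0, -0.5], "angular": [0, 0, 0], "gripper": 0},
    {"translation": [0, 0, 0], "angular": [0, 0, 0], "gripper": 0},
    {"translation": [0, 0, 0], "angular": [0, 0, 0], "gripper": 0},
  ],
)

```text
t: 21.25
tool_pos: [0.5492, 0.0671, 0.1447]
tool_rot: [-2.88, -1.253, 0.002]
contact_force: [-0.5, 0.5, -0.9]
opening: 0.0489
grip_force: 54.4
```

```bash
python3 - <<'E'
from h import *
from station import ctrl
plan((.44,.27,.14,-5,9),(.44,.27,.05,-5,4))
d=ctrl.get_image("wrist");np.savez("pics/w9.npz",**d);cv2.imwrite("pics/w9.png",d["color"][:,:,::-1])
E
```

```text
t 21.25 tool [0.5492 0.0671 0.1447] z-axis [-0.002  0.    -1.   ]
-> (0.44, 0.27, 0.14, -5, 9)
[0.21, -0.61, 0.01] -0.53
[0.25, -0.59, 0.01] -0.53
[0.29, -0.57, 0.01] -0.53
[0.33, -0.55, 0.01] -0.53
[0.37, -0.52, 0.02] -0.53
[0.41, -0.49, 0.01] -0.53
[0.45, -0.46, 0.02] -0.53
[0.48, -0.42, 0.01] -0.53
[0.51, -0.39, 0.02] -0.53
-> (0.44, 0.27, 0.05, -5, 4)
[-0.0, 0.0, 0.56] 0.01
[-0.0, 0.0, 0.56] 0.01
[-0.0, 0.0, 0.56] 0.01
[-0.0, 0.0, 0.57] 0.01
end [0.4399 0.2702 0.0499] -5.2
```

View pics/w9.png

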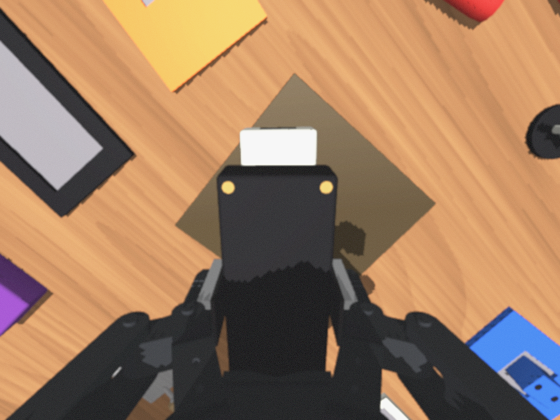

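The sled (278,260) is held level, and the case stays behind at (278,147).

Request:
drive_tool(
  steps=[
    {"translation": [0.21, -0.61, 0.01], "angular": [0, 0, -0.53], "gripper": 0},
    {"translation": [0.25, -0.59, 0.01], "angular": [0, 0, -0.53], "gripper": 0},
    {"translation": [0.29, -0.57, 0.01], "angular": [0, 0, -0.53], "gripper": 0},
    {"translation": [0.33, -0.55, 0.01], "angular": [0, 0, -0.53], "gripper": 0},
    {"translation": [0.37, -0.52, 0.02], "angular": [0, 0, -0.53], "gripper": 0},
    {"translation": [0.41, -0.49, 0.01], "angular": [0, 0, -0.53], "gripper": 0},
    {"translation": [0.45, -0.46, 0.02], "angular": [0, 0, -0.53], "gripper": 0},
    {"translation": [0.48, -0.42, 0.01], "angular": [0, 0, -0.53], "gripper": 0},
  ],
)

```text
t: 22.3
tool_pos: [0.4514, 0.2479, 0.1399]
tool_rot: [-2.387, -2.041, 0.004]
contact_force: [0.2, -0.1, -0.9]
opening: 0.0488
grip_force: 54.3
```

Request:
drive_tool(
  steps=[
    {"translation": [0.51, -0.39, 0.02], "angular": [0, 0, -0.53], "gripper": 0},
    {"translation": [0, 0, 0.5], "angular": [0, 0, 0], "gripper": 0},
    {"translation": [0, 0, 0.5], "angular": [0, 0, 0], "gripper": 0},
    {"translation": [0, 0, 0.5], "angular": [0, 0, 0], "gripper": 0},
    {"translation": [0, 0, 0.5], "angular": [0, 0, 0], "gripper": 0},
    {"translation": [0, 0, 0], "angular": [0, 0, 0], "gripper": 0},
    {"translation": [0, 0, 0], "angular": [0, 0, 0], "gripper": 0},
  ],
)

```text
t: 23.18
tool_pos: [0.4405, 0.2701, 0.0609]
tool_rot: [-2.313, -2.126, 0.001]
contact_force: [0.7, -0.0, -0.1]
opening: 0.0485
grip_force: 54.4
```

```bash
python3 - <<'E'
from h import *
from station import ctrl
plan((.44,.27,.015,-5,4))
d=ctrl.get_image("top");c=d["color"];np.savez("pics/t2.npz",**d)
cv2.imwrite("pics/t2.png",cv2.resize(c[150:270,170:320,::-1],None,fx=5,fy=5,interpolation=cv2.INTER_CUBIC))
E
```

```text
t 23.18 tool [0.4405 0.2701 0.0609] z-axis [-0. -0. -1.]
-> (0.44, 0.27, 0.015, -5, 4)
[-0.0, -0.0, 0.29] 0.01
[-0.0, -0.0, 0.29] 0.01
[-0.0, -0.01, 0.28] 0.01
[-0.0, -0.0, 0.29] 0.01
end [0.4401 0.2702 0.0149] -5.2
```

View pics/t2.png

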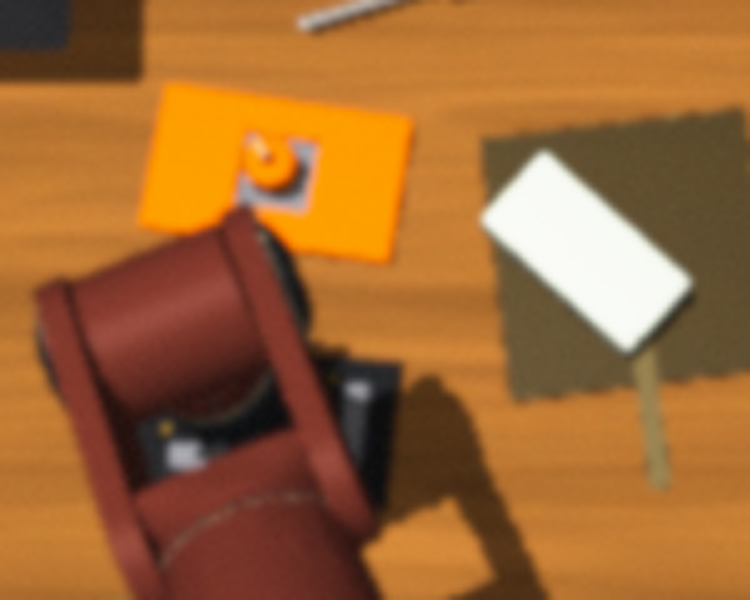

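The arm hides most of the black tray, the knob sits in its pocket, and the case (585,250 in the crop) lies alone on the plate. The sled pose is on target numerically, so I'll lower it gently.

Request:
drive_tool(
  steps=[
    {"translation": [0, 0, 0.3], "angular": [0, 0, 0], "gripper": 0},
    {"translation": [0, 0, 0.3], "angular": [0, 0, 0], "gripper": 0},
    {"translation": [0, 0, 0.3], "angular": [0, 0, 0], "gripper": 0},
    {"translation": [0, 0, 0.2], "angular": [0, 0, 0], "gripper": 0},
    {"translation": [0, 0, 0.1], "angular": [0, 0, 0], "gripper": 0},
    {"translation": [0, 0, 0], "angular": [0, 0, 0], "gripper": 0},
    {"translation": [0, 0, 0], "angular": [0, 0, 0], "gripper": 0},
  ],
)

```text
t: 24.1
tool_pos: [0.441, 0.2703, 0.0133]
tool_rot: [2.313, 2.126, 0.001]
contact_force: [0.0, -0.7, -0.2]
opening: 0.0488
grip_force: 54.4
```

Request:
drive_tool(
  steps=[
    {"translation": [0, 0, 0.06], "angular": [0, 0, 0], "gripper": 0},
    {"translation": [0, 0, 0], "angular": [0, 0, 0], "gripper": 0},
  ],
)

```text
t: 24.35
tool_pos: [0.4405, 0.2702, 0.0105]
tool_rot: [-2.313, -2.126, 0.0]
contact_force: [-0.4, 0.2, -0.6]
opening: 0.0488
grip_force: 54.4
```

Request:
drive_tool(
  steps=[
    {"translation": [0, 0, 0.05], "angular": [0, 0, 0], "gripper": 0},
    {"translation": [0, 0, 0], "angular": [0, 0, 0], "gripper": 0},
  ],
)

```text
t: 24.6
tool_pos: [0.4404, 0.2701, 0.0083]
tool_rot: [-2.313, -2.126, 0.001]
contact_force: [0.2, -0.8, -0.5]
opening: 0.0487
grip_force: 54.4
```

Request:
drive_tool(
  steps=[
    {"translation": [0, 0, 0.04], "angular": [0, 0, 0], "gripper": 0},
    {"translation": [0, 0, 0], "angular": [0, 0, 0], "gripper": 0},
  ],
)

```text
t: 24.85
tool_pos: [0.4407, 0.2702, 0.0074]
tool_rot: [2.313, 2.126, -0.0]
contact_force: [-1.3, -1.1, 4.0]
opening: 0.0492
grip_force: 54.9
```

Request:
drive_tool(
  steps=[
    {"translation": [0, 0, 0], "angular": [0, 0, 0], "gripper": 0.75},
    {"translation": [0, 0, 0], "angular": [0, 0, 0], "gripper": 0.75},
    {"translation": [0, 0, 0], "angular": [0, 0, 0], "gripper": 0.75},
    {"translation": [0, 0, -0.4], "angular": [0, 0, 0], "gripper": 0.75},
    {"translation": [0, 0, -0.8], "angular": [0, 0, 0], "gripper": 0.8},
    {"translation": [0, 0, -0.9], "angular": [0, 0, 0], "gripper": 1},
    {"translation": [0, 0, -0.9], "angular": [0, 0, 0], "gripper": 1},
    {"translation": [0, 0, -0.9], "angular": [0, 0, 0], "gripper": 1},
  ],
)

```text
t: 25.85
tool_pos: [0.4407, 0.2702, 0.1655]
tool_rot: [2.313, 2.125, 0.003]
contact_force: [0.1, 0.4, 0.4]
opening: 0.0857
grip_force: 0.0
```

```bash
python3 - <<'E'
from h import *
from station import ctrl
plan((.5495,.0648,.18,-42.2))
d=ctrl.get_image("wrist");np.savez("pics/w10.npz",**d)
c=d["color"];h=cv2.cvtColor(c,cv2.COLOR_RGB2HSV);H,S,V=[h[...,i].astype(int) for i in range(3)]
print("yellow",blobs(d,(H>12)&(H<32)&(S>100)&(V>120),.027,5,(180,60,380,260)))
print("black",blobs(d,(V<60)&(S<140),.008,600,(150,40,400,265)))
E
```

```text
t 25.85 tool [0.4407 0.2702 0.1655] z-axis [ 0.002  0.001 -1.   ]
-> (0.5495, 0.0648, 0.18, -42.2)
[-0.7, 0.45, -0.05] 0.67
[-0.65, 0.51, -0.05] 0.67
[-0.6, 0.57, -0.05] 0.67
[-0.55, 0.63, -0.05] 0.67
[-0.49, 0.67, -0.05] 0.67
[-0.42, 0.72, -0.06] 0.67
[-0.35, 0.75, -0.05] 0.67
end [0.5496 0.0648 0.1799] -42.4
yellow [(array([299., 141.]), array([464.7, 318.4]), array([5.2, 5.4]), 175.2), (array([254., 141.]), array([424.9, 321.7]), array([5.3, 5.3]), 174.0), (array([280., 148.]), array([446.2, 293.9]), array([182.7, 199.8]), 175.1)]
black [(array([270., 180.]), array([438. , 268.5]), array([ 96.9, 160.6]), 85.1)]
```

Request:
drive_tool(
  steps=[
    {"translation": [-0.7, 0.45, -0.05], "angular": [0, 0, 0.67], "gripper": 1},
    {"translation": [-0.65, 0.51, -0.05], "angular": [0, 0, 0.67], "gripper": 1},
    {"translation": [-0.6, 0.57, -0.05], "angular": [0, 0, 0.67], "gripper": 1},
    {"translation": [-0.55, 0.63, -0.05], "angular": [0, 0, 0.67], "gripper": 1},
    {"translation": [-0.49, 0.67, -0.05], "angular": [0, 0, 0.67], "gripper": 1},
    {"translation": [-0.42, 0.72, -0.06], "angular": [0, 0, 0.67], "gripper": 1},
    {"translation": [-0.35, 0.75, -0.05], "angular": [0, 0, 0.67], "gripper": 1},
    {"translation": [0, 0, 0], "angular": [0, 0, 0], "gripper": 1},
  ],
)

```text
t: 26.9
tool_pos: [0.5504, 0.0631, 0.1784]
tool_rot: [2.875, 1.265, 0.002]
contact_force: [-0.3, 0.8, 0.1]
opening: 0.0853
grip_force: 0.0
```

Request:
drive_tool(
  steps=[
    {"translation": [0, 0, 0], "angular": [0, 0, 0], "gripper": 1},
  ],
)

```text
t: 27.02
tool_pos: [0.5492, 0.065, 0.1776]
tool_rot: [-2.873, -1.27, -0.0]
contact_force: [0.6, -0.2, -0.1]
opening: 0.0851
grip_force: 0.0
```

```bash
python3 - <<'E'
from h import *
from station import ctrl
d=ctrl.get_image("wrist");np.savez("pics/w11.npz",**d)
c=d["color"];h=cv2.cvtColor(c,cv2.COLOR_RGB2HSV);H,S,V=[h[...,i].astype(int) for i in range(3)]
for s,v in((60,100),(40,150)):print("case",blobs(d,(S<s)&(V>v),.034,300,(200,60,345,290)))
t=dict(np.load("pics/t2.npz"));c=t["color"];h=cv2.cvtColor(c,cv2.COLOR_RGB2HSV);S,V=h[...,1],h[...,2]
print("top",blobs(t,(S<50)&(V>190),.034,100,(260,170,320,230)))
plan((.5496,.0652,.014,-42.2,6))
E
```

```text
case [(array([277., 188.]), array([549.7,  65.1]), array([ 63.2, 129.4]), 47.7)]
case [(array([276., 171.]), array([560.5,  77. ]), array([61.4, 95.6]), 47.8)]
top [(array([286., 200.]), array([550.4,  64.4]), array([ 62.7, 129.8]), 48.1)]
t 27.07 tool [0.5491 0.0654 0.1775] z-axis [ 0.  0. -1.]
-> (0.5496, 0.0652, 0.014, -42.2, 6)
[0.0, 0.0, 0.68] -0.0
[0.0, 0.0, 0.68] -0.0
[0.0, 0.0, 0.68] -0.0
[0.0, 0.0, 0.68] -0.0
[0.0, 0.01, 0.68] -0.0
[0.01, 0.0, 0.69] -0.0
end [0.5496 0.0654 0.0139] -42.3
```

Request:
drive_tool(
  steps=[
    {"translation": [0.01, 0, 0.7], "angular": [0, 0, 0], "gripper": 1},
    {"translation": [0, 0, 0.7], "angular": [0, 0, 0], "gripper": 1},
    {"translation": [0, 0, 0.7], "angular": [0, 0, 0], "gripper": 1},
    {"translation": [0, 0, 0.6], "angular": [0, 0, 0], "gripper": 1},
    {"translation": [0, 0, 0.4], "angular": [0, 0, 0], "gripper": 1},
    {"translation": [0, 0, 0], "angular": [0, 0, 0], "gripper": 1},
  ],
)

```text
t: 27.82
tool_pos: [0.5484, 0.0656, 0.052]
tool_rot: [-2.872, -1.27, 0.004]
contact_force: [-0.5, -0.2, 0.2]
opening: 0.0852
grip_force: 0.0
```

Request:
drive_tool(
  steps=[
    {"translation": [0, 0, 0.3], "angular": [0, 0, 0], "gripper": 1},
    {"translation": [0, 0, 0.3], "angular": [0, 0, 0], "gripper": 1},
    {"translation": [0, 0, 0.2], "angular": [0, 0, 0], "gripper": 1},
    {"translation": [0, 0, 0.15], "angular": [0, 0, 0], "gripper": 1},
    {"translation": [0, 0, 0], "angular": [0, 0, 0], "gripper": 1},
    {"translation": [0, 0, 0], "angular": [0, 0, 0], "gripper": 1},
  ],
)

```text
t: 28.58
tool_pos: [0.55, 0.065, 0.0156]
tool_rot: [2.874, 1.269, 0.001]
contact_force: [-0.2, 0.2, -0.1]
opening: 0.0852
grip_force: 0.0
```

Request:
drive_tool(
  steps=[
    {"translation": [0, 0, 0.08], "angular": [0, 0, 0], "gripper": 1},
    {"translation": [0, 0, 0], "angular": [0, 0, 0], "gripper": 0},
    {"translation": [0, 0, 0], "angular": [0, 0, 0], "gripper": 0},
    {"translation": [0, 0, 0], "angular": [0, 0, 0], "gripper": 0},
    {"translation": [0, 0, 0], "angular": [0, 0, 0], "gripper": 0},
  ],
  force=60,
)

```text
t: 29.2
tool_pos: [0.5501, 0.065, 0.0125]
tool_rot: [2.874, 1.269, 0.001]
contact_force: [1.1, 0.6, 2.5]
opening: 0.0606
grip_force: 67.7
```

Request:
drive_tool(
  steps=[
    {"translation": [0, 0, -0.3], "angular": [0, 0, 0], "gripper": 0},
    {"translation": [0, 0, -0.5], "angular": [0, 0, 0], "gripper": 0},
    {"translation": [0, 0, -0.7], "angular": [0, 0, 0], "gripper": 0},
    {"translation": [0, 0, -0.7], "angular": [0, 0, 0], "gripper": 0},
    {"translation": [0, 0, -0.6], "angular": [0, 0, 0], "gripper": 0},
    {"translation": [0, 0, 0], "angular": [0, 0, 0], "gripper": 0},
    {"translation": [0, 0, 0], "angular": [0, 0, 0], "gripper": 0},
  ],
)

```text
t: 30.08
tool_pos: [0.5492, 0.065, 0.1236]
tool_rot: [-2.874, -1.269, 0.001]
contact_force: [-0.5, 0.4, -2.9]
opening: 0.0604
grip_force: 67.5
```

```bash
python3 - <<'E'
from h import *
from station import ctrl
plan((.4225,-.2885,.12,-2,12))
d=ctrl.get_image("wrist");cv2.imwrite("pics/w12.png",d["color"][:,:,::-1])
E
```

```text
t 30.07 tool [0.5492 0.065  0.1236] z-axis [-0.001 -0.    -1.   ]
-> (0.4225, -0.2885, 0.12, -2, 12)
[-0.72, 0.3, 0.01] -0.42
[-0.74, 0.26, 0.01] -0.42
[-0.75, 0.21, 0.01] -0.42
[-0.76, 0.17, 0.01] -0.42
[-0.77, 0.13, 0.01] -0.42
[-0.78, 0.08, 0.01] -0.42
[-0.78, 0.03, 0.01] -0.42
[-0.78, -0.01, 0.0] -0.42
[-0.78, -0.06, 0.01] -0.42
[-0.78, -0.1, 0.0] -0.42
[-0.77, -0.15, 0.01] -0.42
[-0.76, -0.2, 0.0] -0.42
end [ 0.4224 -0.2884  0.12  ] -2.0
```

The case is held (opening 60.5 mm, about its weight on the wrist). Next I carry it to the white tray.

Request:
drive_tool(
  steps=[
    {"translation": [-0.72, 0.3, 0.01], "angular": [0, 0, -0.42], "gripper": 0},
    {"translation": [-0.74, 0.26, 0.01], "angular": [0, 0, -0.42], "gripper": 0},
    {"translation": [-0.75, 0.21, 0.01], "angular": [0, 0, -0.42], "gripper": 0},
    {"translation": [-0.76, 0.17, 0.01], "angular": [0, 0, -0.42], "gripper": 0},
    {"translation": [-0.77, 0.13, 0.01], "angular": [0, 0, -0.42], "gripper": 0},
    {"translation": [-0.78, 0.08, 0.01], "angular": [0, 0, -0.42], "gripper": 0},
    {"translation": [-0.78, 0.03, 0.01], "angular": [0, 0, -0.42], "gripper": 0},
    {"translation": [-0.78, -0.01, 0], "angular": [0, 0, -0.42], "gripper": 0},
  ],
)

```text
t: 31.12
tool_pos: [0.464, -0.1707, 0.1196]
tool_rot: [-2.496, -1.903, 0.002]
contact_force: [0.2, -0.3, -1.4]
opening: 0.0604
grip_force: 67.4
```

Request:
drive_tool(
  steps=[
    {"translation": [-0.78, -0.06, 0.01], "angular": [0, 0, -0.42], "gripper": 0},
    {"translation": [-0.78, -0.1, 0], "angular": [0, 0, -0.42], "gripper": 0},
    {"translation": [-0.77, -0.15, 0.01], "angular": [0, 0, -0.42], "gripper": 0},
    {"translation": [-0.76, -0.2, 0], "angular": [0, 0, -0.42], "gripper": 0},
    {"translation": [0, 0, 0.6], "angular": [0, 0, 0], "gripper": 0},
    {"translation": [0, 0, 0.6], "angular": [0, 0, 0], "gripper": 0},
    {"translation": [0, 0, 0], "angular": [0, 0, 0], "gripper": 0},
    {"translation": [0, 0, 0], "angular": [0, 0, 0], "gripper": 0},
  ],
)

```text
t: 32.12
tool_pos: [0.4229, -0.2883, 0.0725]
tool_rot: [-2.26, -2.182, 0.0]
contact_force: [-0.0, -0.3, -1.6]
opening: 0.0604
grip_force: 67.2
```

```bash
python3 - <<'E'
from h import *
plan((.4225,-.2885,.016,-2,4))
E
```

```text
t 32.12 tool [ 0.4229 -0.2883  0.0725] z-axis [-0.  0. -1.]
-> (0.4225, -0.2885, 0.016, -2, 4)
[-0.0, -0.0, 0.35] -0.0
[-0.0, -0.0, 0.35] -0.0
[-0.0, -0.01, 0.36] -0.0
[-0.0, -0.0, 0.35] -0.0
end [ 0.4225 -0.2883  0.0161] -2.0
```

Request:
drive_tool(
  steps=[
    {"translation": [0, 0, 0.4], "angular": [0, 0, 0], "gripper": 0},
    {"translation": [0, 0, 0.4], "angular": [0, 0, 0], "gripper": 0},
    {"translation": [0, 0, 0.3], "angular": [0, 0, 0], "gripper": 0},
    {"translation": [0, 0, 0.2], "angular": [0, 0, 0], "gripper": 0},
    {"translation": [0, 0, 0.1], "angular": [0, 0, 0], "gripper": 0},
    {"translation": [0, 0, 0], "angular": [0, 0, 0], "gripper": 0},
    {"translation": [0, 0, 0], "angular": [0, 0, 0], "gripper": 0},
  ],
)

```text
t: 33.0
tool_pos: [0.4233, -0.2888, 0.017]
tool_rot: [2.26, 2.181, 0.0]
contact_force: [-0.1, 0.8, -1.7]
opening: 0.0604
grip_force: 67.4
```

Request:
drive_tool(
  steps=[
    {"translation": [0, 0, 0.06], "angular": [0, 0, 0], "gripper": 0},
    {"translation": [0, 0, 0], "angular": [0, 0, 0], "gripper": 0},
  ],
)

```text
t: 33.25
tool_pos: [0.4229, -0.2884, 0.0141]
tool_rot: [-2.26, -2.182, 0.0]
contact_force: [-0.5, 0.2, -2.5]
opening: 0.0611
grip_force: 67.4
```

Request:
drive_tool(
  steps=[
    {"translation": [0, 0, 0.05], "angular": [0, 0, 0], "gripper": 0},
    {"translation": [0, 0, 0], "angular": [0, 0, 0], "gripper": 0},
  ],
)

```text
t: 33.5
tool_pos: [0.4228, -0.2883, 0.0119]
tool_rot: [-2.26, -2.181, 0.0]
contact_force: [0.2, 0.3, -1.5]
opening: 0.0606
grip_force: 67.4
```

Request:
drive_tool(
  steps=[
    {"translation": [0, 0, 0.03], "angular": [0, 0, 0], "gripper": 0},
    {"translation": [0, 0, 0], "angular": [0, 0, 0], "gripper": 0},
  ],
)

```text
t: 33.75
tool_pos: [0.423, -0.2884, 0.0115]
tool_rot: [-2.26, -2.181, 0.0]
contact_force: [-2.7, 2.2, 4.5]
opening: 0.061
grip_force: 68.1
```

The case is on the floor of the pocket. I'll release and lift.

Request:
drive_tool(
  steps=[
    {"translation": [0, 0, 0], "angular": [0, 0, 0], "gripper": 0.95},
    {"translation": [0, 0, 0], "angular": [0, 0, 0], "gripper": 0.95},
    {"translation": [0, 0, 0], "angular": [0, 0, 0], "gripper": 0.95},
    {"translation": [0, 0, -0.4], "angular": [0, 0, 0], "gripper": 0.95},
    {"translation": [0, 0, -0.8], "angular": [0, 0, 0], "gripper": 0.95},
    {"translation": [0, 0, -1], "angular": [0, 0, 0], "gripper": 0.95},
    {"translation": [0, 0, -1], "angular": [0, 0, 0], "gripper": 0.95},
    {"translation": [0, 0, -1], "angular": [0, 0, 0], "gripper": 0.95},
  ],
)

```text
t: 34.75
tool_pos: [0.423, -0.2885, 0.1816]
tool_rot: [2.259, 2.18, 0.0]
contact_force: [0.8, -0.3, -1.2]
opening: 0.0812
grip_force: 0.0
```

Request:
drive_tool(
  steps=[
    {"translation": [0.7, 0.5, -0.3], "angular": [0, 0, 0], "gripper": 0.95},
    {"translation": [0.9, 0, -0.3], "angular": [0, 0, 0], "gripper": 0.95},
    {"translation": [0.9, 0, -0.3], "angular": [0, 0, 0], "gripper": 0.95},
    {"translation": [0.9, 0, -0.3], "angular": [0, 0, 0], "gripper": 0.95},
    {"translation": [0.9, 0, 0], "angular": [0, 0, 0], "gripper": 0.95},
    {"translation": [0.9, 0, 0], "angular": [0, 0, 0], "gripper": 0.95},
    {"translation": [0, 0, 0], "angular": [0, 0, 0], "gripper": 0.95},
  ],
)

```text
t: 35.62
tool_pos: [0.4504, -0.0797, 0.2281]
tool_rot: [2.255, 2.184, 0.002]
contact_force: [0.8, -0.4, -0.5]
opening: 0.0811
grip_force: 0.0
```

```bash
python3 - <<'E'
from h import *
from station import ctrl
print(ctrl.get_obs()["tool_pos"])
d=ctrl.get_image("top");c=d["color"];h=cv2.cvtColor(c,cv2.COLOR_RGB2HSV);H,S,V=[h[...,i].astype(int) for i in range(3)]
print("case",blobs(d,(S<40)&(V>200),.033,100,(365,215,430,265)))
cv2.imwrite("pics/f.png",cv2.resize(c[120:270,185:445,::-1],None,fx=3,fy=3,interpolation=cv2.INTER_CUBIC))
E
```

```text
[ 0.45039815 -0.07968994  0.22814931]
case [(array([402., 243.]), array([ 418.4, -294.3]), array([ 95.3, 136.2]), 88.1)]
```

View pics/f.png

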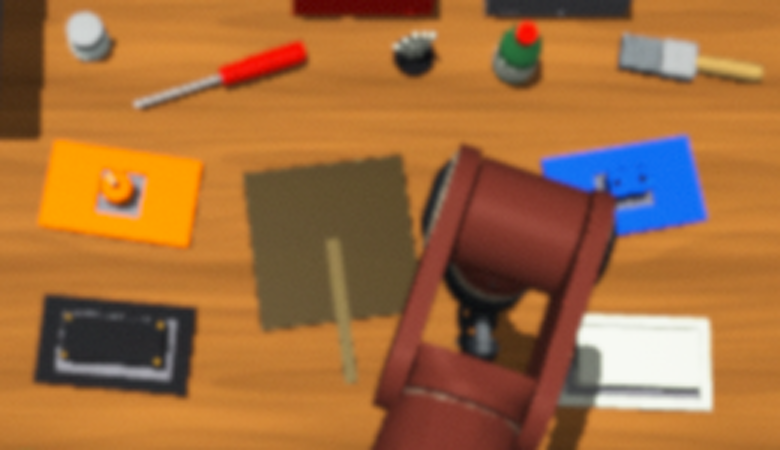

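All four parts are in their pockets: knob (118,188), clamp (630,180), sled (115,340) and case (650,355). The ornament still stands at (414,52) and the arm touches nothing.

```bash
python3 -c "
from station import ctrl
print(ctrl.finish_job())"
```

```text
the job is handed in; nothing more can be done
None
```

I set the case, sled, knob and clamp into the pockets of their own-colour trays, left the ornament standing, and handed the job in at about 36 s; the hand-in call returned no verdict.

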